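# Load the sample carousel and index it to the pointer

## Robot

A 7-joint arm with a two-finger parallel gripper is mounted at the origin on the work surface. World frame = base frame: x ahead of the robot, y to its left, z up, the work surface at z = 0. Lengths are in m, angles in rad, forces in N, time in s.
With the tool pointing down it reaches from about 0.4 to 0.85 m from the base axis. Payload 4.5 kg.
Tool frame: the origin (TCP) lies at the very end of the fingers, on their centre line; the grasp point (between the pads) lies 19 mm behind it; z points along the fingers, y is the direction in which the jaws open and shut (so a half turn about z gives the same grasp; the last joint's range is limited). The gripper opens to 88 mm and grips with 3 to 60 N. Pads are 18 mm wide; open, the fingers measure 123 mm over their backs; the gripper's body (75 mm by 187 mm) begins 45 mm behind the grasp point.
Start: joints at [-1.202, 0.689, -0.195, 1.565, 0.157, 0.902, -0.215], TCP at [0.205, 0.59, 0.239] pointing down, gripper open.
Joint ranges: [-3.01, 3.01], [-0.46, 2.08], [-1.47, 1.51], [0.13, 2.56], [-1, 4.14], [0.04, 2.09], [-2.66, 2.66]. Speed limits (rad/s): [2.57, 2.57, 3.14, 3.14, 3.14, 3.14, 3.14].

## Interface

Orientations are given as a unit quaternion [x, y, z, w].
In Python, from cell import ctrl gives the robot as it stands. The module is installed in compiled form; this text tells all that it offers.
- The arm moves only by the tool carry_out, never from a script. Its argument "increments" is a list that holds one entry, the list of rows, each a list of 7 numbers: the turn, a rotation vector about the world's x, y, z scaled (see below), then the shift along the world's x, y, z scaled (see below), then the opening, from -1 (shut) to 1 (fully open). In form: [[[wx, wy, wz, tx, ty, tz, grip], ...]]. A call has 1 to 12 rows; each row shifts and turns the pose as measured when the row begins; what a row does not reach is not made up. The controller multiplies each number of a shift by 0.02 m and each number of a turn by 8 degrees. A row lasts 1/10 s, in which the tool goes at most 50 mm and 8.59 degrees, less where a joint would pass 70% of its speed; a pose out of reach is approached as far as the arm can. A call with a number of a shift or a turn outside -1 to 1 is refused whole. A call with a gripper value outside its range is refused whole. The fingers move at their own pace and stop on an object; "grip_force" is the grip in N (left out, the last holds). Time passes only in rows, so rows that do not move let the fingers close. It gives the time, the measured TCP pose, the force and the opening at its end, in the units of the state.
- ctrl.observe(): the state, without advancing time (a new reading comes with each control period).
- ctrl.grab_frame(name): name is "scene" or "top"; returns (picture, depth): 384x512x3 uint8, red, green, blue; 384x512 float32, m along the optical axis (not along the pixel's ray), 0 where there is no reading.
- ctrl.get_calibration(name): a dict with "fx", "fy", "cx", "cy" (pixels), "distortion" ([k1, k2, p1, p2, k3] as OpenCV has them; the pictures are not rectified), "pose" (4x4, takes a point from camera to world coordinates). Camera axes: x right, y down, z forward; pixel columns grow to the right and rows downward; lengths in m; the calibration is good to about 2 mm. A picture is of the moment at which its call begins. get_calibration takes no time and is no camera call.
- ctrl.close_job(): hands the job in, once; it reports no verdict.
The state is a dict: "time": time; "joint_positions": joint angles; "joint_vel": joint speeds; "joint_torque": joint torques, N m; "tcp_pos": TCP position; "orientation": TCP orientation; "force": force on the tool from outside, world axes, zero at the start; "torque": the same for the moment, N m; "finger_gap": opening from 0.0 (shut) to 1.0 (fully open).
Only numpy, scipy, OpenCV 4.12 (cv2) and the standard library are available. Lean on these libraries where they do the work, as an engineer would, in place of code of your own. Each camera call takes 0.05 s, during which the arm holds its last target.

## Task

Stand every amber sample bottle upright in a cup of its own on the locked carousel. Then pull the black lock knob fully out, work the ratchet lever stroke by stroke until the upright pin on the turntable's rim stands at the pointed post, and push the knob fully home to lock the carousel with all the bottles still in their cups. Leave the other glassware and things on the bench where they are.

Things in the scene. Friction and masses are not known exactly. Their poses are not given: they have to be found in the camera images.
- sample0: amber glass sample bottle: body 44 mm diameter and 54 mm high, black cap 30 mm diameter on top, 70 mm high in all, about 90 g, heavy at the bottom. Stands upright on the bench at the robot's right at the start. Origin: centre of its underside; z up its axis. None if absent (3 to 5 are present).
- sample1: amber glass sample bottle: body 44 mm diameter and 54 mm high, black cap 30 mm diameter on top, 70 mm high in all, about 90 g, heavy at the bottom. Stands upright on the bench at the robot's right at the start. Origin: centre of its underside; z up its axis. None if absent (3 to 5 are present).
- sample2: amber glass sample bottle: body 44 mm diameter and 54 mm high, black cap 30 mm diameter on top, 70 mm high in all, about 90 g, heavy at the bottom. Stands upright on the bench at the robot's right at the start. Origin: centre of its underside; z up its axis. None if absent (3 to 5 are present).
- sample3: amber glass sample bottle: body 44 mm diameter and 54 mm high, black cap 30 mm diameter on top, 70 mm high in all, about 90 g, heavy at the bottom. Stands upright on the bench at the robot's right at the start. Origin: centre of its underside; z up its axis. None if absent (3 to 5 are present).
- sample4: amber glass sample bottle: body 44 mm diameter and 54 mm high, black cap 30 mm diameter on top, 70 mm high in all, about 90 g, heavy at the bottom. Stands upright on the bench at the robot's right at the start. Origin: centre of its underside; z up its axis. None if absent (3 to 5 are present).
- carousel: fixed base of the sample carousel on the bench: grey foot disc 300 mm diameter, 6 mm thick. Origin: on the turntable's axis, at bench height; the turntable's top face lies 52 mm above it. Lever, knob, pointer and cups are all round this axis.
- cup0 (a point): centre of the floor of one of the six white six-sided cups on the turntable, 52 mm above the bench, 78 mm from the turntable's axis. A cup is 50 mm across its flats inside and its wall rises 26 mm above this floor, 3 mm thick; open at the top. Empty at the start; turns with the turntable.
- cup1 (a point): centre of the floor of one of the six white six-sided cups on the turntable, 52 mm above the bench, 78 mm from the turntable's axis. A cup is 50 mm across its flats inside and its wall rises 26 mm above this floor, 3 mm thick; open at the top. Empty at the start; turns with the turntable.
- cup2 (a point): centre of the floor of one of the six white six-sided cups on the turntable, 52 mm above the bench, 78 mm from the turntable's axis. A cup is 50 mm across its flats inside and its wall rises 26 mm above this floor, 3 mm thick; open at the top. Empty at the start; turns with the turntable.
- cup3 (a point): centre of the floor of one of the six white six-sided cups on the turntable, 52 mm above the bench, 78 mm from the turntable's axis. A cup is 50 mm across its flats inside and its wall rises 26 mm above this floor, 3 mm thick; open at the top. Empty at the start; turns with the turntable.
- cup4 (a point): centre of the floor of one of the six white six-sided cups on the turntable, 52 mm above the bench, 78 mm from the turntable's axis. A cup is 50 mm across its flats inside and its wall rises 26 mm above this floor, 3 mm thick; open at the top. Empty at the start; turns with the turntable.
- cup5 (a point): centre of the floor of one of the six white six-sided cups on the turntable, 52 mm above the bench, 78 mm from the turntable's axis. A cup is 50 mm across its flats inside and its wall rises 26 mm above this floor, 3 mm thick; open at the top. Empty at the start; turns with the turntable.
- turntable (a joint): angle of the turntable (230 mm diameter) in rad, 0 at the start, growing anticlockwise from above. It is ratcheted: only anticlockwise, 12 teeth, 30 degrees (0.524 rad) a tooth; it does not turn back. Locked while the knob is in; it can be locked only where it stands on a tooth (multiples of 0.524, about 0.05 rad of play either way).
- home_pin (a point): top of the single upright steel pin, 8 mm diameter, on the turntable's rim: 106 mm from its axis, standing 26 mm above the turntable (78 mm above the bench).
- pointer_tip (a point): tip of the fixed brass post with the tapered, pointed top on the base's rim, 135 mm from the turntable's axis, 70 mm above the bench, 16 mm diameter. The two other things on the rim, with flat black heads, are thumbscrews. The pointer is 4, 5 or 6 teeth ahead of the pin at the start; with the pin at the pointer (both on one line from the axis) the two are 29 mm apart.
- lever (a joint): angle of the ratchet lever in rad: 0 at rest, grows anticlockwise from above to its stop at 0.593. A full stroke to the stop advances the unlocked turntable one tooth; then a spring brings the lever back to 0 if released. It needs about 3 N at the handle. The pawl takes up about 0.03 rad before it moves the turntable; the lever must come back to nearly 0 (below 0.02) to take the next tooth.
- lever_grip (a point): on the axis of the lever's upright black round handle, 16 mm diameter, 168 mm from the turntable's axis, 20 mm below the handle's top (this point is 85 mm above the bench, the handle runs from 30 to 105 mm). Moves with the lever, round the turntable's axis.
- lock_knob (a joint): slide of the lock knob in m: 0 fully home (turntable locked), 0.022 fully out (unlocked). It snaps by a detent to either end; the snap over the middle takes about 9 N. It slides straight away from the turntable's axis. With the turntable between teeth it is blocked at about 0.016 and cannot be pushed home.
- knob_grip (a point): point on the axis of the black lock knob, 38 mm above the bench, in the middle of its 26 mm diameter, 22 mm long grip (the axis is horizontal and points from the turntable's axis through this point); a 32 mm flange 5 mm thick closes its outer end from 10 to 15 mm beyond this point. 164 mm from the turntable's axis when home, 186 mm when out. A guide block 24 mm wide and 50 mm high ends 142 mm from the turntable's axis.
- flask1: upturned glass conical flask, 72 mm across its base (which is uppermost), 92 mm high. Bystander, to be left alone. Origin: centre of its underside.
- flask2: upturned glass conical flask, 65 mm across, 83 mm high. Bystander, to be left alone. Origin: centre of its underside.
- flask3: upturned glass conical flask, 72 mm across, 92 mm high. Bystander, to be left alone. Origin: centre of its underside.
- beaker: green glass beaker, 60 mm across, 70 mm high. Bystander, to be left alone. Origin: centre of its underside.
- wash_bottle: white plastic wash bottle, 64 mm across, 150 mm high. Bystander, to be left alone. Origin: centre of its underside.

How it is judged:
On the way, in this order (a step that is already met when the one before it is completed fails the run):
1. every sample bottle present stands released in a cup while the knob is still home (((horizontal distance between sample0 and cup0 below 0.006 m and distance between sample0 and cup0 below 0.008 m) or (horizontal distance between sample0 and cup1 below 0.006 m and distance between sample0 and cup1 below 0.008 m) or (horizontal distance between sample0 and cup2 below 0.006 m and distance between sample0 and cup2 below 0.008 m) or (horizontal distance between sample0 and cup3 below 0.006 m and distance between sample0 and cup3 below 0.008 m) or (horizontal distance between sample0 and cup4 below 0.006 m and distance between sample0 and cup4 below 0.008 m) or (horizontal distance between sample0 and cup5 below 0.006 m and distance between sample0 and cup5 below 0.008 m)) and angle between each of sample0, sample1, sample2, sample3, sample4's own z axis and vertical below 0.15 rad and ((horizontal distance between sample1 and cup0 below 0.006 m and distance between sample1 and cup0 below 0.008 m) or (horizontal distance between sample1 and cup1 below 0.006 m and distance between sample1 and cup1 below 0.008 m) or (horizontal distance between sample1 and cup2 below 0.006 m and distance between sample1 and cup2 below 0.008 m) or (horizontal distance between sample1 and cup3 below 0.006 m and distance between sample1 and cup3 below 0.008 m) or (horizontal distance between sample1 and cup4 below 0.006 m and distance between sample1 and cup4 below 0.008 m) or (horizontal distance between sample1 and cup5 below 0.006 m and distance between sample1 and cup5 below 0.008 m)) and ((horizontal distance between sample2 and cup0 below 0.006 m and distance between sample2 and cup0 below 0.008 m) or (horizontal distance between sample2 and cup1 below 0.006 m and distance between sample2 and cup1 below 0.008 m) or (horizontal distance between sample2 and cup2 below 0.006 m and distance between sample2 and cup2 below 0.008 m) or (horizontal distance between sample2 and cup3 below 0.006 m and distance between sample2 and cup3 below 0.008 m) or (horizontal distance between sample2 and cup4 below 0.006 m and distance between sample2 and cup4 below 0.008 m) or (horizontal distance between sample2 and cup5 below 0.006 m and distance between sample2 and cup5 below 0.008 m)) and ((horizontal distance between sample3 and cup0 below 0.006 m and distance between sample3 and cup0 below 0.008 m) or (horizontal distance between sample3 and cup1 below 0.006 m and distance between sample3 and cup1 below 0.008 m) or (horizontal distance between sample3 and cup2 below 0.006 m and distance between sample3 and cup2 below 0.008 m) or (horizontal distance between sample3 and cup3 below 0.006 m and distance between sample3 and cup3 below 0.008 m) or (horizontal distance between sample3 and cup4 below 0.006 m and distance between sample3 and cup4 below 0.008 m) or (horizontal distance between sample3 and cup5 below 0.006 m and distance between sample3 and cup5 below 0.008 m)) and ((horizontal distance between sample4 and cup0 below 0.006 m and distance between sample4 and cup0 below 0.008 m) or (horizontal distance between sample4 and cup1 below 0.006 m and distance between sample4 and cup1 below 0.008 m) or (horizontal distance between sample4 and cup2 below 0.006 m and distance between sample4 and cup2 below 0.008 m) or (horizontal distance between sample4 and cup3 below 0.006 m and distance between sample4 and cup3 below 0.008 m) or (horizontal distance between sample4 and cup4 below 0.006 m and distance between sample4 and cup4 below 0.008 m) or (horizontal distance between sample4 and cup5 below 0.006 m and distance between sample4 and cup5 below 0.008 m)) and value of joint lock_knob below 0.004 m and contact force between the fingers and sample0 below 0.05 N and contact force between the fingers and sample1 below 0.05 N and contact force between the fingers and sample2 below 0.05 N and contact force between the fingers and sample3 below 0.05 N and contact force between the fingers and sample4 below 0.05 N), for 0.2 s.
2. the lock knob is pulled fully out (value of joint lock_knob above 0.018 m), for 0.2 s.
3. the turntable is advanced by the lever until the pin stands at the pointer (horizontal distance between home_pin and pointer_tip below 0.033 m and value of joint lock_knob above 0.012 m), for 0.1 s.
At the end, for the whole second after the job is handed in: Every present sample bottle stands at rest in a cup (within 6 mm of its centre, tilt under 0.15 rad); the pin is within 33 mm of the pointer tip in plan (29 is exact), reached within one turn; the lever is back at rest (below 0.1 rad); the lock knob is within 4 mm of home (((horizontal distance between sample0 and cup0 below 0.006 m and distance between sample0 and cup0 below 0.008 m) or (horizontal distance between sample0 and cup1 below 0.006 m and distance between sample0 and cup1 below 0.008 m) or (horizontal distance between sample0 and cup2 below 0.006 m and distance between sample0 and cup2 below 0.008 m) or (horizontal distance between sample0 and cup3 below 0.006 m and distance between sample0 and cup3 below 0.008 m) or (horizontal distance between sample0 and cup4 below 0.006 m and distance between sample0 and cup4 below 0.008 m) or (horizontal distance between sample0 and cup5 below 0.006 m and distance between sample0 and cup5 below 0.008 m)) and angle between each of sample0, sample1, sample2, sample3, sample4's own z axis and vertical below 0.15 rad and ((horizontal distance between sample1 and cup0 below 0.006 m and distance between sample1 and cup0 below 0.008 m) or (horizontal distance between sample1 and cup1 below 0.006 m and distance between sample1 and cup1 below 0.008 m) or (horizontal distance between sample1 and cup2 below 0.006 m and distance between sample1 and cup2 below 0.008 m) or (horizontal distance between sample1 and cup3 below 0.006 m and distance between sample1 and cup3 below 0.008 m) or (horizontal distance between sample1 and cup4 below 0.006 m and distance between sample1 and cup4 below 0.008 m) or (horizontal distance between sample1 and cup5 below 0.006 m and distance between sample1 and cup5 below 0.008 m)) and ((horizontal distance between sample2 and cup0 below 0.006 m and distance between sample2 and cup0 below 0.008 m) or (horizontal distance between sample2 and cup1 below 0.006 m and distance between sample2 and cup1 below 0.008 m) or (horizontal distance between sample2 and cup2 below 0.006 m and distance between sample2 and cup2 below 0.008 m) or (horizontal distance between sample2 and cup3 below 0.006 m and distance between sample2 and cup3 below 0.008 m) or (horizontal distance between sample2 and cup4 below 0.006 m and distance between sample2 and cup4 below 0.008 m) or (horizontal distance between sample2 and cup5 below 0.006 m and distance between sample2 and cup5 below 0.008 m)) and ((horizontal distance between sample3 and cup0 below 0.006 m and distance between sample3 and cup0 below 0.008 m) or (horizontal distance between sample3 and cup1 below 0.006 m and distance between sample3 and cup1 below 0.008 m) or (horizontal distance between sample3 and cup2 below 0.006 m and distance between sample3 and cup2 below 0.008 m) or (horizontal distance between sample3 and cup3 below 0.006 m and distance between sample3 and cup3 below 0.008 m) or (horizontal distance between sample3 and cup4 below 0.006 m and distance between sample3 and cup4 below 0.008 m) or (horizontal distance between sample3 and cup5 below 0.006 m and distance between sample3 and cup5 below 0.008 m)) and ((horizontal distance between sample4 and cup0 below 0.006 m and distance between sample4 and cup0 below 0.008 m) or (horizontal distance between sample4 and cup1 below 0.006 m and distance between sample4 and cup1 below 0.008 m) or (horizontal distance between sample4 and cup2 below 0.006 m and distance between sample4 and cup2 below 0.008 m) or (horizontal distance between sample4 and cup3 below 0.006 m and distance between sample4 and cup3 below 0.008 m) or (horizontal distance between sample4 and cup4 below 0.006 m and distance between sample4 and cup4 below 0.008 m) or (horizontal distance between sample4 and cup5 below 0.006 m and distance between sample4 and cup5 below 0.008 m)) and horizontal distance between home_pin and pointer_tip below 0.033 m and value of joint lock_knob below 0.004 m and value of joint turntable below 4 rad and value of joint lever below 0.1 rad and linear speed of each of sample0, sample1, sample2, sample3, sample4 below 0.03 m/s); the robot touches nothing.
It fails at once if a bystander is moved by more than 4 cm or knocked over (distance of any of flask1, flask2, flask3, beaker, wash_bottle from where it was at the start of the episode above 0.04 m or angle between any of flask1, flask2, flask3, beaker, wash_bottle's own z axis and vertical above 0.6 rad).
Of sample0, sample1, sample2, sample3, sample4 only 3 to 5 are there at a start; the rules pass over those that are not, and their reading is None.
At some moment in a run one of sample0, sample1, sample2, sample3, sample4 may be knocked a few centimetres aside while the robot is not near it.
It also fails if it takes over 210 s, if anything falls off the work surface, if the arm or the gripper's body presses on something with over 40 N, if the wrist force passes 120 N, or if a joint passes its speed limit or range.

## Working session

There is one attempt and no reset: what is moved stays moved. The work goes in short steps, Python scripts to look and compute and a tool call to move; the robot and the scene stay as the last step left them, time stands still between calls to the robot, and variables do not carry over. Pictures are saved under pics/ and viewed, and the job is handed in when it is done.

Besides the shell and the picture viewer there is one more tool, called after "Request:" as name([rows], argument=value, ...), one row to a line, values as JSON. carry_out: Moves the arm, as the interface text tells. Shifts and turns lie within -1 to 1; 1 stands for 0.02 m of shift or 8 degrees of turn. Its arguments: {"type":"object","properties":{"increments":{"type":"array"},"grip_force":{"type":"number"}},"required":["increments"]}

```bash
mkdir -p pics; ls; cat > h.py <<'E'
import numpy as np, cv2
from cell import ctrl
def grab(n,tag):
    im,d=ctrl.grab_frame(n); np.savez(f'pics/{tag}.npz',im=im,d=d)
    cv2.imwrite(f'pics/{tag}.png',cv2.cvtColor(im,cv2.COLOR_RGB2BGR)); return im,d
def cal(n):
    c=ctrl.get_calibration(n); K=np.array([[c['fx'],0,c['cx']],[0,c['fy'],c['cy']],[0,0,1]]); return K,np.array(c['distortion'],float),np.array(c['pose'])
def rays(n,px):
    K,D,T=cal(n); u=cv2.undistortPoints(np.array(px,float).reshape(-1,1,2),K,D).reshape(-1,2)
    return T[:3,3],np.c_[u,np.ones(len(u))]@T[:3,:3].T
def onplane(n,px,z):
    o,r=rays(n,px); return o+r*((z-o[2])/r[:,2])[:,None]
def cloud(n,d):
    h,w=d.shape; v,u=np.mgrid[:h,:w]; o,r=rays(n,np.c_[u.ravel(),v.ravel()])
    return (o+r*d.ravel()[:,None]).reshape(h,w,3)
def proj(n,P):
    K,D,T=cal(n); R=T[:3,:3].T; p,_=cv2.projectPoints(np.array(P,float).reshape(-1,3),cv2.Rodrigues(R)[0],-R@T[:3,3],K,D); return p.reshape(-1,2)
E
python3 - <<'E'
from h import *
for n in('scene','top'):
    im,d=grab(n,n+'0'); K,D,T=cal(n); print(K,D,T,(d>0).mean())
print(ctrl.observe())
E
```

```text
pics
[[348.87107539   0.         251.86698082]
 [  0.         348.87107539 191.17413336]
 [  0.           0.           1.        ]] [-0.00299412  0.          0.          0.          0.        ] [[ 0.61652599  0.51262547 -0.59758751  1.29670978]
 [ 0.78719389 -0.41568877  0.45555309 -0.53647485]
 [-0.0148823  -0.75127756 -0.65981857  0.88361651]
 [ 0.          0.          0.          1.        ]] 0.9957987467447916
[[434.04414013   0.         250.48976378]
 [  0.         434.04414013 187.72012715]
 [  0.           0.           1.        ]] [-0.07847329  0.          0.          0.          0.        ] [[ 0.02507094 -0.99745263  0.06678099  0.47715561]
 [-0.9996275  -0.02573413 -0.009089    0.03062656]
 [ 0.0107844  -0.06652824 -0.99772626  1.62594638]
 [ 0.          0.          0.          1.        ]] 0.9961395263671875
{'time': 0.1, 'joint_positions': array([-1.20220985,  0.68993613, -0.19452278,  1.56624077,  0.15728611,
        0.9025021 , -0.21510307]), 'joint_vel': array([ 0.00167515, -0.0008789 ,  0.00031347, -0.00366289,  0.00035967,
       -0.00238147,  0.00065521]), 'joint_torque': array([-3.04750676e-03, -5.28507900e+01, -1.27169654e+00, -1.53838027e+01,
       -5.25736890e-02,  1.99051581e-03,  5.17613285e-05]), 'tcp_pos': array([0.20520236, 0.58974376, 0.23796762]), 'orientation': array([ 1.66579596e-01,  9.86027646e-01, -8.43817390e-04, -8.77705618e-05]), 'force': array([-0.55415062, -0.16201896, -0.10002932]), 'torque': array([0.02286175, 0.0086353 , 0.0174673 ]), 'finger_gap': 1.0009918451447877}
```

View pics/scene0.png

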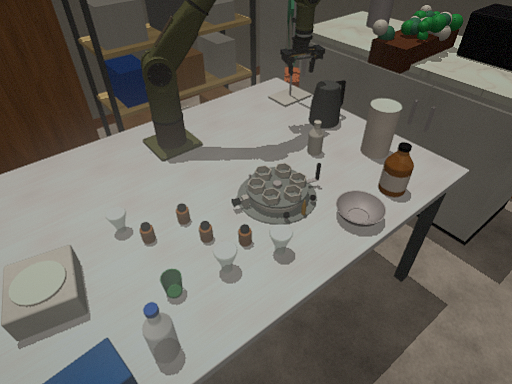

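View pics/top0.png

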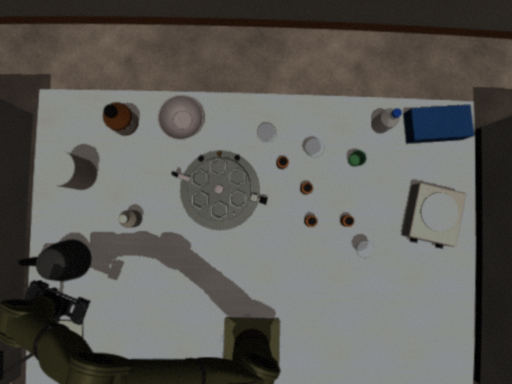

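The scene view shows four amber bottles at about (147,232), (183,213), (206,231) and (245,235), with the carousel at (277,188). In the top view the bottles are at (282,162), (306,187), (310,220) and (346,220), with the carousel at (219,189), the lever at upper left (176,174) and the knob at right (263,199). I'll zoom in next.

```bash
python3 - <<'E'
from h import *
a=cv2.imread('pics/top0.png')[135:265,160:370]; cv2.imwrite('pics/t0z.png',cv2.resize(cv2.convertScaleAbs(a,alpha=1.6),None,fx=3.8,fy=3.8,interpolation=cv2.INTER_CUBIC))
a=cv2.imread('pics/scene0.png')[150:230,220:340]; cv2.imwrite('pics/s0z.png',cv2.resize(a,None,fx=6,fy=6,interpolation=cv2.INTER_CUBIC))
E
```

```text
(no output)
```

View pics/t0z.png

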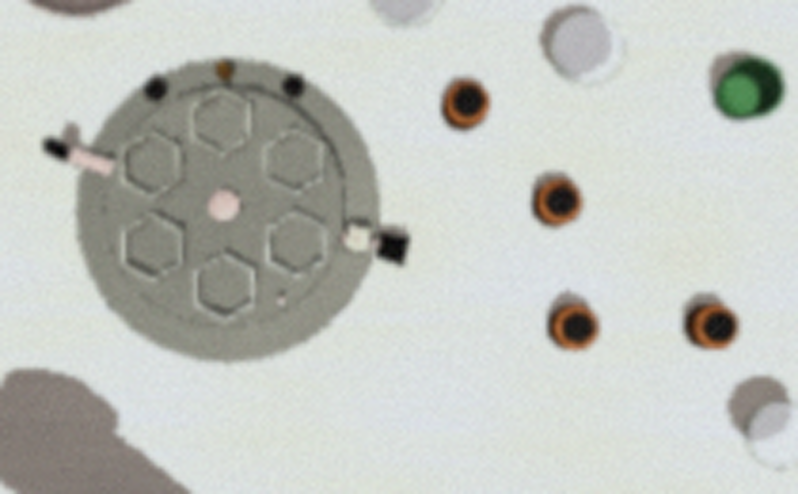

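View pics/s0z.png

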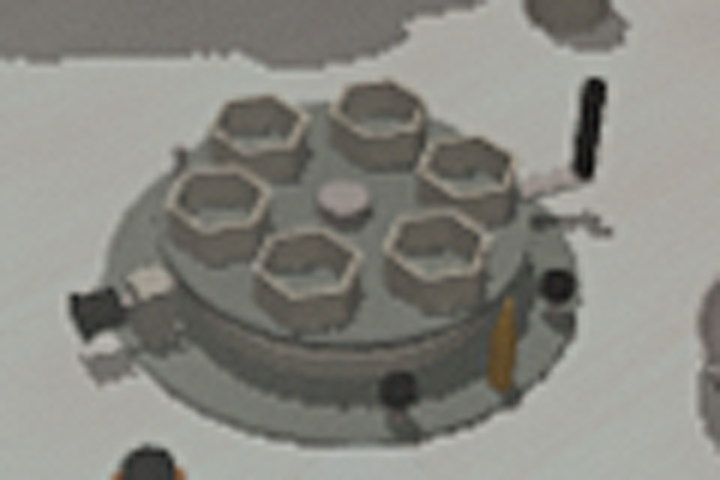

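```bash
python3 - <<'E'
from h import *
z=np.load('pics/top0.npz'); im,d=z['im'],z['d']; P=cloud('top',d); hsv=cv2.cvtColor(im,cv2.COLOR_RGB2HSV)
print('bench z',np.median(P[230:260,150:220,2]), np.median(P[230:260,300:340,2]),'hub',P[188:191,217:221,2].mean())
# bottles: amber|black caps
am=((hsv[...,0]<18)&(hsv[...,1]>110)); am[:140]=0; am[240:]=0; am[:,:270]=0; am[:,365:]=0
blk=(hsv[...,2]<45)&(np.indices(d.shape)[1]>270)&(np.indices(d.shape)[1]<365)&(np.indices(d.shape)[0]>145)&(np.indices(d.shape)[0]<235)
n,l,s,c=cv2.connectedComponentsWithStats(((blk)).astype(np.uint8))
for i in range(1,n):
    if s[i,4]<15: continue
    zz=P[l==i]; zt=np.percentile(zz[:,2],60)
    print('cap',c[i],s[i,4],'zdepth',zt, 'plane.07',onplane('top',[c[i]],.07)[0][:2],'depth xy',np.median(zz[zz[:,2]>.06],0)[:2] if (zz[:,2]>.06).any() else None)
# scene caps
z2=np.load('pics/scene0.npz'); im2,d2=z2['im'],z2['d']; P2=cloud('scene',d2); h2=cv2.cvtColor(im2,cv2.COLOR_RGB2HSV)
top=(P2[...,2]>.062)&(P2[...,2]<.078)&(h2[...,2]<80)&(P2[...,0]>.35)&(P2[...,0]<.75)&(P2[...,1]<-.05)&(P2[...,1]>-.45)
n,l,s,c=cv2.connectedComponentsWithStats(top.astype(np.uint8))
for i in range(1,n):
    if s[i,4]<15: continue
    print('scene',c[i],s[i,4],np.median(P2[l==i],0),onplane('scene',[c[i]],.07)[0][:2])
# carousel by heights
X=P
box=(abs(X[...,0]-.47)<.2)&(abs(X[...,1]-.1)<.2)
for lo,hi in((.003,.012),(.046,.057),(.07,.085)):
    m=box&(X[...,2]>lo)&(X[...,2]<hi); q=X[m]; print(lo,hi,m.sum(),q.mean(0),q.min(0),q.max(0),np.median(q[:,2]))
E
```

```text
bench z 0.0003724073536021111 0.001038839269243752 hub 0.06653406061745078
cap [360.14285714 156.18571429] 70 zdepth 0.04415064346300031 plane.07 [ 0.70661511 -0.37974237] depth xy [ 0.71238417 -0.39064382]
cap [282.75609756 161.        ] 41 zdepth 0.07171856617270955 plane.07 [ 0.68103942 -0.09767808] depth xy [ 0.68091937 -0.0980287 ]
cap [307.025 187.325] 40 zdepth 0.07269318732521794 plane.07 [ 0.58798037 -0.18715453] depth xy [ 0.58578609 -0.18677635]
cap [348.9   220.425] 40 zdepth 0.07134191406738996 plane.07 [ 0.47247766 -0.34068021] depth xy [ 0.47221162 -0.34066021]
cap [311.7027027  220.72972973] 37 zdepth 0.0715181208598858 plane.07 [ 0.46831758 -0.20606259] depth xy [ 0.46751954 -0.20710424]
scene [181.09302326 206.79069767] 43 [ 0.47156546 -0.2091158   0.06889387] [ 0.47214229 -0.20978534]
scene [204.52941176 224.56862745] 51 [ 0.59051417 -0.1910616   0.06842337] [ 0.59185036 -0.19201734]
scene [144.74074074 225.87037037] 54 [ 0.47513185 -0.34387487  0.06809175] [ 0.47643368 -0.34432066]
scene [244.2962963  228.11111111] 54 [ 0.68236086 -0.10082101  0.06846357] [ 0.6838441  -0.10221337]
0.003 0.012 2833 [0.45789166 0.09015677 0.00593022] [ 0.27005841 -0.09998788  0.00300123] [0.6698708  0.29991484 0.01199881] 0.005456205833404226
0.046 0.057 2296 [0.57015973 0.12619285 0.05220266] [ 0.46217655 -0.09707657  0.04600242] [0.66973799 0.29286607 0.05698976] 0.05249080553890717
0.07 0.085 296 [0.57305668 0.13104322 0.07775223] [ 0.46642911 -0.09855719  0.07012492] [0.66987568 0.28811753 0.08491833] 0.07798537886994716
```

```bash
cat > car.py <<'E'
from h import *
from scipy.optimize import least_squares
def circ(p):
    r=least_squares(lambda q:np.hypot(p[:,0]-q[0],p[:,1]-q[1])-q[2],[*p.mean(0),.1],loss='soft_l1',f_scale=.001); return r.x,np.std(r.fun)
def foot(n,im,d,a0=(.573,.131)):
    P=cloud(n,d); near=np.hypot(P[...,0]-a0[0],P[...,1]-a0[1])
    hsv=cv2.cvtColor(im,cv2.COLOR_RGB2HSV)
    # turntable top outline : z .045-.057 & outer edge points per azimuth
    m=(abs(P[...,2]-.052)<.006)&(near<.125)
    q=P[m]; th=np.arctan2(q[:,1]-a0[1],q[:,0]-a0[0]); r=np.hypot(q[:,0]-a0[0],q[:,1]-a0[1]); b=((th+np.pi)/(2*np.pi)*90).astype(int)
    e=np.array([q[b==k][np.argmax(r[b==k])][:2] for k in range(90) if (b==k).sum()>3])
    return circ(e)
if __name__=='__main__':
  for n in('top','scene'):
    z=np.load(f'pics/{n}0.npz'); im,d=z['im'],z['d']; print(n,'table',foot(n,im,d))
    P=cloud(n,d); near=np.hypot(P[...,0]-.573,P[...,1]-.131)
    m=((P[...,2]>.058)&(P[...,2]<.074)&(near<.03)); 
    if m.any(): print(' hub',P[m].mean(0),m.sum(),np.c_[np.where(m)[1],np.where(m)[0]].mean(0))
    m=(abs(P[...,2]-.078)<.008)&(near<.125)
    q=P[m][:,:2]; print(' rims mean',q.mean(0),len(q), 'z',np.median(P[m][:,2]))
    g=cv2.resize(cv2.convertScaleAbs(im[...,::-1].copy(),alpha=1.6),None,fx=1,fy=1)
E
python3 car.py
```

```text
top table (array([0.57581567, 0.13124302, 0.11352841]), np.float64(0.0022062057908610695))
 hub [0.57516072 0.13055545 0.06536573] 68 [218.76470588 188.69117647]
 rims mean [0.57663374 0.13172453] 310 z 0.07816933588648445
scene table (array([0.57784728, 0.12424525, 0.11026296]), np.float64(0.012555216355080301))
 hub [0.57656061 0.12647593 0.06327032] 46 [276.54347826 183.39130435]
 rims mean [0.57688898 0.12487056] 416 z 0.07486481494244224
```

```bash
cat > cups.py <<'E'
from h import *
from scipy.optimize import least_squares
def cups(n,im,d,a0):
    P=cloud(n,d); near=np.hypot(P[...,0]-a0[0],P[...,1]-a0[1])
    m=(P[...,2]>.066)&(P[...,2]<.088)&(near<.118)&(near>.04)
    v,u=np.where(m); Q=onplane(n,np.c_[u,v],.078)[:,:2]
    # the rim polygon of each cup: cluster, min enclosing hex ~ mean of extreme points
    def res(q):
        a=q[:2]; out=[]
        C=a+.078*np.c_[np.cos(q[2]+np.arange(6)*np.pi/3),np.sin(q[2]+np.arange(6)*np.pi/3)]
        D=Q[:,None]-C; k=np.argmin(np.hypot(D[...,0],D[...,1]),1); e=D[np.arange(len(Q)),k]
        r=np.hypot(e[:,0],e[:,1]); return r-.0282
    best=min((least_squares(res,[*a0,p],loss='soft_l1',f_scale=.002) for p in np.linspace(0,np.pi/3,6,endpoint=False)),key=lambda s:s.cost)
    return best.x,len(Q),best.cost
if __name__=='__main__':
  for n in('top','scene'):
    z=np.load(f'pics/{n}0.npz'); x,N,c=cups(n,z['im'],z['d'],(.576,.129)); print(n,x,np.degrees(x[2])%60,N,c)
  im=np.load('pics/top0.npz')['im']; print
  # fine features top
  d=np.load('pics/top0.npz')['d'];P=cloud('top',d); hsv=cv2.cvtColor(im,cv2.COLOR_RGB2HSV); near=np.hypot(P[...,0]-.576,P[...,1]-.129)
  R=(np.indices(d.shape)); reg=(R[1]>160)&(R[1]<275)&(R[0]>140)&(R[0]<240)
  for nm,m,zz in(('brass',(hsv[...,0]<25)&(hsv[...,1]>110),.068),('black',hsv[...,2]<50,.03)):
    k,l,s,c=cv2.connectedComponentsWithStats((m&reg).astype(np.uint8))
    for i in range(1,k):
        if s[i,4]>3: print(nm,c[i],s[i,4],'z',np.percentile(P[l==i][:,2],[10,50,90]),onplane('top',[c[i]],zz)[0][:2])
  print(im[208:220,228:241].mean(2).astype(int))
E
python3 cups.py
```

```text
top [0.5757593  0.13133209 0.04646189] 2.662070157560182 319 0.0005537321899815703
scene [0.57891103 0.12391379 0.04661761] 2.670992152946758 584 0.0026208247440014116
brass [218.54545455 153.18181818] 11 z [0.03014469 0.04847812 0.05662139] [0.70362394 0.13509097]
black [236.84615385 157.38461538] 26 z [0.02978982 0.03615872 0.04021712] [0.69522097 0.06941918]
black [200.68 158.24] 25 z [0.02970611 0.03533114 0.04148454] [0.6885833  0.20320876]
black [174.68421053 173.68421053] 19 z [0.05117849 0.09548463 0.10609653] [0.62872023 0.297453  ]
black [262.80952381 199.4047619 ] 42 z [0.04427739 0.0501496  0.05426941] [ 0.54206231 -0.0303202 ]
[[ 80  85  86  84  85  85  86  89  87  95  97  93  88]
 [ 80  83  86  87  85  86  85  85  90  87  87  88  87]
 [ 83  87  86  86  85  83  84  86  86  85  88  86  88]
 [ 82  87  86  84  83  76  71  80  87  87  88  87  84]
 [ 82  86  85  84  80  72  69  83  88  87  87  86  80]
 [ 82  86  84  86  86  93  95  88  85  84  82  82  84]
 [ 81  85  87  87  89 107 107  87  85  83  80  88  90]
 [ 85  86  86  86  85  92  93  82  84  84  85  90  87]
 [ 86  85  87  85  85  82  79  78  85  87  85  89  90]
 [ 86  84  84  84  82  84  85  84  88  88  90  88  87]
 [ 84  83  83  81  83  85  89  89  89  89  89  88  87]
 [ 80  82  86  84  85  87  89  90  87  90  88  88  89]]
```

```bash
python3 - <<'E'
from h import *
f=lambda px,z:onplane('top',[px],z)[0][:2]
a=np.array([.5757,.1313])
def pol(nm,px,z):
    p=f(px,z); r=p-a; print(nm,p.round(4),'r',np.hypot(*r).round(4),'ang',np.degrees(np.arctan2(r[1],r[0])).round(1)%360)
pol('pin',(233.6,213.9),.078); pol('pointer',(218.5,153),.06); pol('lever top',(174.3,173.5),.1); pol('knob',(262.8,199.4),.05)
for nm,px,z in(('flask',(312,147),.092),('flask',(266,131),.092),('flask',(363,247),.092),('beaker',(356,158),.07)):print(nm,f(px,z))
print('tcp proj scene',proj('scene',[[.2052,.5897,.239]]),'top',proj('top',[[.2052,.5897,.239]]))
E
```

```text
pin [0.4858 0.0743] r 0.1064 ang 212.4
pointer [0.7054 0.1358] r 0.1298 ang 2.0
lever top [0.6227 0.2871] r 0.1628 ang 73.2
knob [ 0.5413 -0.0295] r 0.1645 ang 257.9
flask [ 0.73148448 -0.19971822]
flask [ 0.78469786 -0.03375454]
flask [ 0.37962429 -0.38725236]
beaker [ 0.69951183 -0.36451846]
tcp proj scene [[300.7938484   72.04249419]] top [[ 68.85787513 296.93769432]]
```

Request:
carry_out([
  [[0,0,0,1,-1,0,1],[0,0,0.5,1,-1,0,1],[0,0,0.5,1,-1,0,1],[0,0,0.5,1,-1,0,1],[0,0,0.5,1,-1,0,1],[0,0,0.5,1,-1,0,1],[0,0,0.25,1,-1,0,1],[0,0,0,1,-1,0,1],[0,0,0,1,-1,0,1],[0,0,0,1,-1,0,1],[0,0,0,1,-1,0,1],[0,0,0,1,-1,0,1]],
], grip_force=20)

```text
time: 1.3
tcp_pos: [0.446, 0.3403, 0.2331]
orientation: [-0.038, 0.999, -0.005, -0.004]
force: [-1.2, -0.0, -0.3]
finger_gap: 0.997
```

Request:
carry_out([
  [[0,0,0,0.3,-1,0,1],[0,0,0,0.3,-1,0,1],[0,0,0,0.3,-1,0,1],[0,0,0,0.3,-1,0,1],[0,0,0,0.3,-1,0,1],[0,0,0,0.3,-1,0,1],[0,0,0,0.3,-1,0,1],[0,0,0,0.3,-1,0,1],[0,0,0,0.3,-1,0,1],[0,0,0,0.3,-1,0,1],[0,0,0,0.3,-1,0,1],[0,0,0,0.3,-1,0,1]],
])

```text
time: 2.5
tcp_pos: [0.5206, 0.0863, 0.2288]
orientation: [-0.036, 0.999, -0.007, -0.008]
force: [-0.3, 0.5, 0.8]
finger_gap: 0.996
```

Request:
carry_out([
  [[0,0,0,0.3,-1,-0.1,1],[0,0,0,0.3,-1,-0.2,1],[0,0,0,0.3,-1,-0.2,1],[0,0,0,0.3,-1,-0.2,1],[0,0,0,0.3,-1,-0.2,1],[0,0,0,0.3,-1,-0.2,1],[0,0,0,0.3,-1,-0.2,1],[0,0,0,0.3,-1,-0.2,1],[0,0,0,0.3,-1,-0.2,1],[0,0,0,0.2,-1,-0.2,1],[0,0,0,0.2,-1,-0.2,1],[0,0,0,0,-1,-0.2,1]],
])

```text
time: 3.7
tcp_pos: [0.5821, -0.165, 0.1772]
orientation: [-0.036, 0.999, -0.007, -0.012]
force: [-0.4, -1.0, 0.2]
finger_gap: 0.997
```

```bash
cat > caps.py <<'E'
from h import *
def caps(tag):
    out={}
    for n in('top','scene'):
        im,d=grab(n,n+tag); P=cloud(n,d); hsv=cv2.cvtColor(im,cv2.COLOR_RGB2HSV)
        am=(hsv[...,0]<18)&(hsv[...,1]>100)
        near=cv2.dilate(am.astype(np.uint8),np.ones((5,5)))>0
        m=(P[...,2]>.055)&(P[...,2]<.14)&(hsv[...,2]<80)&(hsv[...,1]<110)&near&(P[...,0]>.35)&(P[...,0]<.8)&(P[...,1]>-.5)&(P[...,1]<.3)
        k,l,s,c=cv2.connectedComponentsWithStats(m.astype(np.uint8))
        for i in range(1,k):
            if s[i,4]<12: continue
            z=np.median(P[l==i][:,2]); zz=.122 if z>.1 else .07
            out.setdefault(n,[]).append((onplane(n,[c[i]],zz)[0][:2].round(4),z.round(3),s[i,4],c[i].round(1)))
    for n in out:
        print(n)
        for o in out[n]: print('  ',*o)
E
python3 -c "
from caps import *
caps('1'); o=ctrl.observe(); print(o['time'],o['tcp_pos'],o['orientation'],o['joint_positions'])
for n in('top','scene'): print(proj(n,[o['tcp_pos']]))
for n in('top','scene'):
    a=cv2.imread(f'pics/{n}1.png'); a=a[130:260,200:370] if n=='top' else a[130:260,120:320]
    cv2.imwrite(f'pics/{n}1z.png',cv2.resize(a,None,fx=4,fy=4))
"
```

```text
top
   [ 0.6806 -0.0978] 0.071 30 [282.8 161.1]
   [ 0.467  -0.2056] 0.071 23 [311.6 221.1]
scene
   [ 0.4815 -0.2124] 0.066 27 [181.8 208.6]
   [ 0.486  -0.3454] 0.064 27 [145.7 227.7]
   [ 0.5988 -0.1948] 0.066 33 [205.  226.2]
   [ 0.6907 -0.1069] 0.066 34 [244.4 230.1]
3.8 [ 0.58055794 -0.16837799  0.17655759] [-0.03309866  0.99933441 -0.0079046  -0.01314283] [ 0.40104518  0.76379372 -0.36981362  1.66417543  0.38064551  0.80993462
  1.48954216]
[[305.87988701 187.2456338 ]]
[[205.47952061 194.80857282]]
```

View pics/scene1z.png

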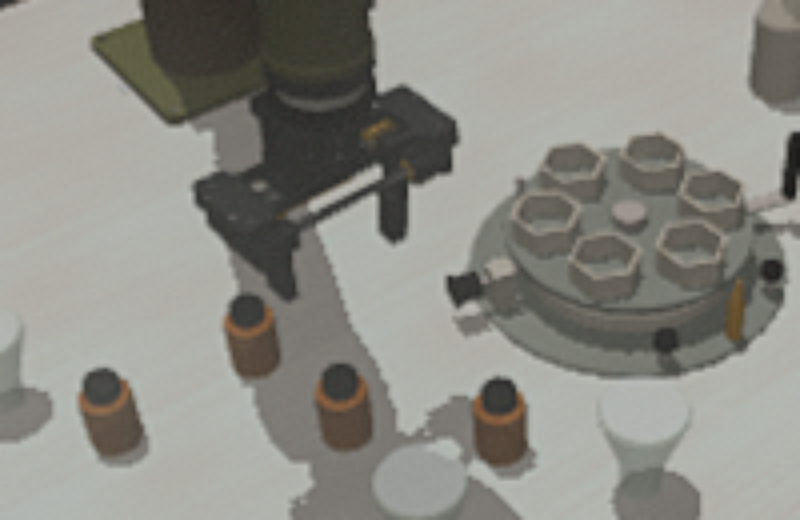

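View pics/top1z.png

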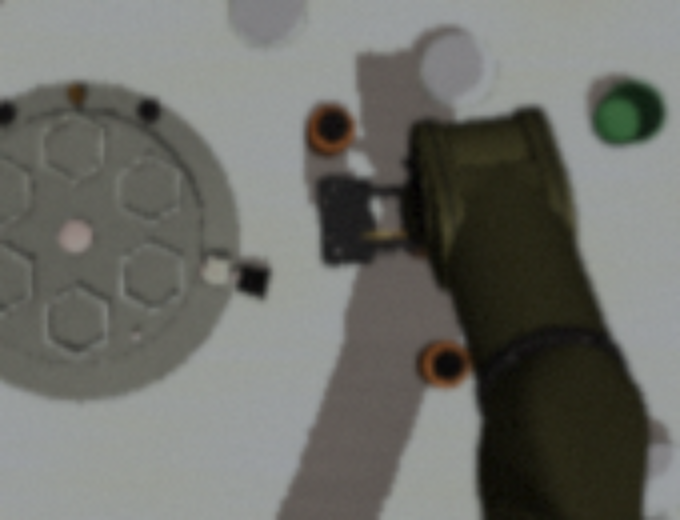

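```bash
cat > go.py <<'E'
import sys
from h import *
from scipy.spatial.transform import Rotation as R
def go(x,y,z,jaw=93.):
    o=ctrl.observe(); a=np.radians(jaw); # jaw dir = tool y ; tool z down
    yv=np.array([np.cos(a),np.sin(a),0]); zv=np.array([0,0,-1.]); xv=np.cross(yv,zv)
    Rt=R.from_matrix(np.c_[xv,yv,zv]); e=(Rt*R.from_quat(o['orientation']).inv()).as_rotvec()
    d=(np.array([x,y,z])-o['tcp_pos'])
    print('t',o['time'],'tcp',o['tcp_pos'].round(4),'F',o['force'].round(1),'gap',round(o['finger_gap']*88,1),'j7',o['joint_positions'][6].round(2))
    print('shift units',(d/.02).round(2),'turn units',(np.degrees(e)/8).round(3))
if __name__=='__main__': go(*map(float,sys.argv[1:]))
E
python3 go.py .5895 -.1895 .036
```

```text
t 3.8 tcp [ 0.5806 -0.1684  0.1766] F [-0.5 -0.3 -0.6] gap 88.2 j7 1.49
shift units [ 0.45 -1.06 -7.03] turn units [ 0.118 -0.185 -0.099]
```

Request:
carry_out([
  [[0.06,-0.1,-0.05,0.25,-0.55,0,1],[0.06,-0.09,-0.05,0.2,-0.5,0,1],[0,0,0,0,0,-0.8,1],[0,0,0,0,0,-0.8,1],[0,0,0,0,0,-0.8,1],[0,0,0,0,0,0,1]],
])

```text
time: 4.4
tcp_pos: [0.5925, -0.1884, 0.1289]
orientation: [-0.026, 1.0, 0.002, 0.005]
force: [0.8, 0.5, 0.3]
finger_gap: 0.994
```

```bash
python3 go.py .5895 -.1895 .036; python3 - <<'E'
from h import *
grab('scene','s2'); a=cv2.imread('pics/s2.png')[150:260,140:300]; cv2.imwrite('pics/s2z.png',cv2.resize(a,None,fx=5,fy=5))
E
```

```text
t 4.4 tcp [ 0.5925 -0.1884  0.1289] F [0.8 0.5 0.3] gap 87.5 j7 1.5
shift units [-0.15 -0.06 -4.65] turn units [-0.034  0.064 -0.004]
```

View pics/s2z.png

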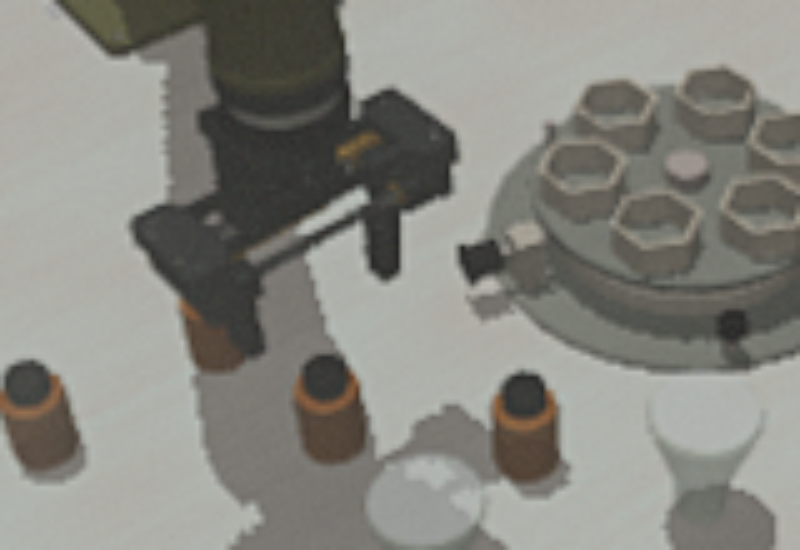

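Request:
carry_out([
  [[-0.03,0.05,0,-0.15,-0.05,-0.8,1],[0,0,0,0,0,-0.9,1],[0,0,0,0,0,-0.9,1],[0,0,0,0,0,-0.8,1],[0,0,0,0,0,-0.6,1],[0,0,0,0,0,-0.3,1],[0,0,0,0,0,0,1]],
])

```text
time: 5.15
tcp_pos: [0.593, -0.1891, 0.0424]
orientation: [-0.027, 1.0, -0.001, 0.005]
force: [0.5, -0.4, 0.1]
finger_gap: 1.001
```

```bash
python3 go.py .5895 -.1895 .036; python3 - <<'E'
from h import *
grab('scene','s3'); a=cv2.imread('pics/s3.png')[150:260,140:300]; cv2.imwrite('pics/s3z.png',cv2.resize(a,None,fx=5,fy=5))
E
```

```text
t 5.15 tcp [ 0.593  -0.1891  0.0424] F [ 0.5 -0.4  0.1] gap 88.1 j7 1.44
shift units [-0.18 -0.02 -0.32] turn units [ 0.007  0.079 -0.011]
```

View pics/s3z.png

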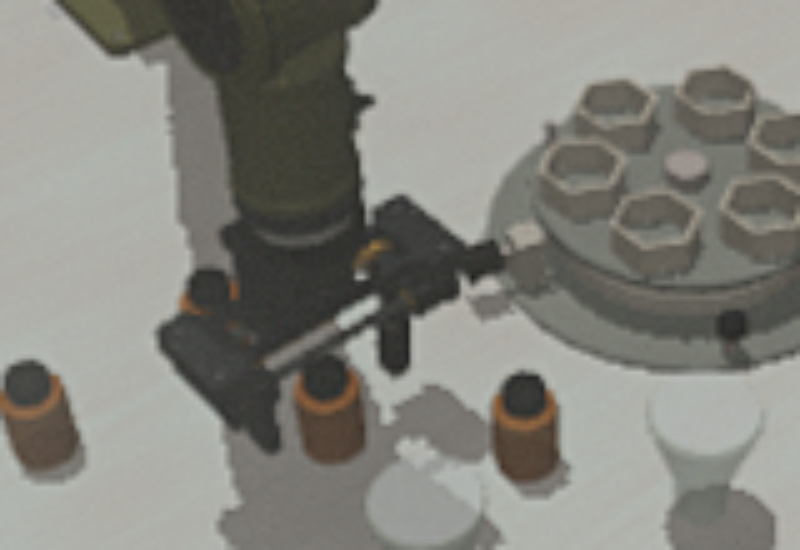

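Request:
carry_out([
  [[0,0.07,0,-0.18,-0.02,-0.3,1],[0,0,0,0,0,0,0.3],[0,0,0,0,0,0,-0.2],[0,0,0,0,0,0,-0.5],[0,0,0,0,0,0,-0.5],[0,0,0,0,0,0,-0.5],[0,0,0,0,0,0,-0.5],[0,0,0,0,0,0,-0.5]],
], grip_force=20)

```text
time: 6.0
tcp_pos: [0.5913, -0.1899, 0.039]
orientation: [-0.027, 1.0, -0.001, 0.003]
force: [-0.8, 0.2, -0.9]
finger_gap: 0.488
```

```bash
python3 go.py .5895 -.1895 .036
```

```text
t 6.0 tcp [ 0.5913 -0.1899  0.039 ] F [-0.8  0.2 -0.9] gap 43.0 j7 1.44
shift units [-0.09  0.02 -0.15] turn units [ 0.013  0.041 -0.009]
```

Request:
carry_out([
  [[0,0,0,0,0,0.3,-0.5],[0,0,0,0,0,0.8,-0.5],[0,0,0,0,0,1,-0.5],[0,0,0,0,0,1,-0.5],[0,0,0,0,0,1,-0.5],[0,0,0,0,0,1,-0.5],[0,0,0,0,0,1,-0.5],[0,0,0,0.1,0.5,0.4,-0.5],[0,0,0,0.15,1,0,-0.5],[0,0,0,0.15,1,0,-0.5],[0,0,0,0.15,1,0,-0.5],[0,0,0,0.15,1,0,-0.5]],
])

```text
time: 7.2
tcp_pos: [0.604, -0.0986, 0.1838]
orientation: [-0.024, 1.0, -0.002, 0.005]
force: [-0.6, 0.3, -1.0]
finger_gap: 0.49
```

Request:
carry_out([
  [[0,0,0,0.1,1,0,-0.5],[0,0,0,0.1,1,0,-0.5],[0,0,0,0.1,1,0,-0.5],[0,0,0,0.1,1,0,-0.5],[0,0,0,0.1,1,0,-0.5],[0,0,0,0.1,1,0,-0.5],[0,0,0,0.1,0.9,0,-0.5],[0,0,0,0,0.3,0,-0.5],[0,0,0,0,0,0,-0.5]],
])

```text
time: 8.1
tcp_pos: [0.6145, 0.0653, 0.1861]
orientation: [-0.031, 1.0, 0.001, 0.003]
force: [0.2, 0.5, -0.6]
finger_gap: 0.493
```

```bash
python3 go.py .6191 .0637 .13
```

```text
t 8.1 tcp [0.6145 0.0653 0.1861] F [ 0.2  0.5 -0.6] gap 43.4 j7 1.15
shift units [ 0.23 -0.08 -2.81] turn units [-0.019  0.049 -0.064]
```

Request:
carry_out([
  [[0,0.05,-0.05,0.2,-0.08,-0.6,-0.5],[0,0,0,0,0,-0.8,-0.5],[0,0,0,0,0,-0.8,-0.5],[0,0,0,0,0,-0.4,-0.5],[0,0,0,0,0,0,-0.5]],
])

```text
time: 8.6
tcp_pos: [0.6189, 0.0566, 0.1299]
orientation: [-0.023, 1.0, -0.001, -0.001]
force: [-1.1, 0.2, -0.9]
finger_gap: 0.492
```

```bash
python3 go.py .6191 .0637 .13; python3 - <<'E'
from h import *
grab('scene','s4'); a=cv2.imread('pics/s4.png')[140:230,220:340]; cv2.imwrite('pics/s4z.png',cv2.resize(a,None,fx=6,fy=6))
E
```

```text
t 8.6 tcp [0.6189 0.0566 0.1299] F [-1.1  0.2 -0.9] gap 43.3 j7 1.12
shift units [0.01 0.36 0.  ] turn units [ 0.017 -0.017  0.044]
```

View pics/s4z.png

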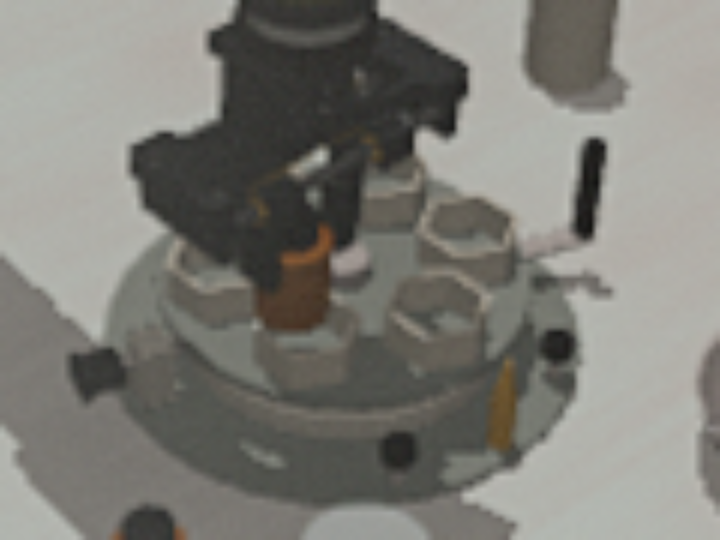

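Request:
carry_out([
  [[0,0,0.04,0,0.36,0,-0.5],[0,0,0,0,0,-0.4,-0.5],[0,0,0,0,0,0,-0.5]],
])

```text
time: 8.95
tcp_pos: [0.6203, 0.0637, 0.1232]
orientation: [-0.025, 1.0, -0.001, 0.0]
force: [-0.5, 0.7, -1.3]
finger_gap: 0.493
```

```bash
python3 go.py .6191 .0637 .12; python3 - <<'E'
from h import *
im,d=grab('scene','s5'); a=cv2.imread('pics/s5.png')[140:230,220:340]; cv2.imwrite('pics/s5z.png',cv2.resize(a,None,fx=6,fy=6))
o=ctrl.observe()['tcp_pos']
hsv=cv2.cvtColor(im,cv2.COLOR_RGB2HSV); m=((hsv[...,0]<18)&(hsv[...,1]>100)); m[:150]=0;m[205:]=0;m[:,:250]=0;m[:,290:]=0
v,u=np.where(m); print(u.min(),u.max(),v.min(),v.max(),len(u))
for r in range(v.min(),v.max()+1): print(r,u[v==r].min(),u[v==r].max())
for nm,c in(('tcp',o[:2]),('cup',[.6191,.0637])):
  for z in(.078,.1,o[2]): print(nm,z,proj('scene',[[*c,z]]))
E
```

```text
t 8.95 tcp [0.6203 0.0637 0.1232] F [-0.5  0.7 -1.3] gap 43.4 j7 1.11
shift units [-0.06 -0.   -0.16] turn units [0.014 0.005 0.012]
265 277 178 195 106
178 275 276
179 275 276
180 275 276
181 274 277
182 273 276
183 269 276
184 269 276
185 270 275
186 269 274
187 270 275
188 269 275
189 268 275
190 265 275
191 265 275
192 265 275
193 265 274
194 266 274
195 270 271
tcp 0.078 [[271.53801774 193.77369482]]
tcp 0.1 [[271.6814231  188.97867713]]
tcp 0.12388813969133333 [[271.84110873 183.63841901]]
cup 0.078 [[271.09354739 193.59495897]]
cup 0.1 [[271.23146674 188.80071068]]
cup 0.12388813969133333 [[271.38504077 183.46139318]]
```

View pics/s5z.png

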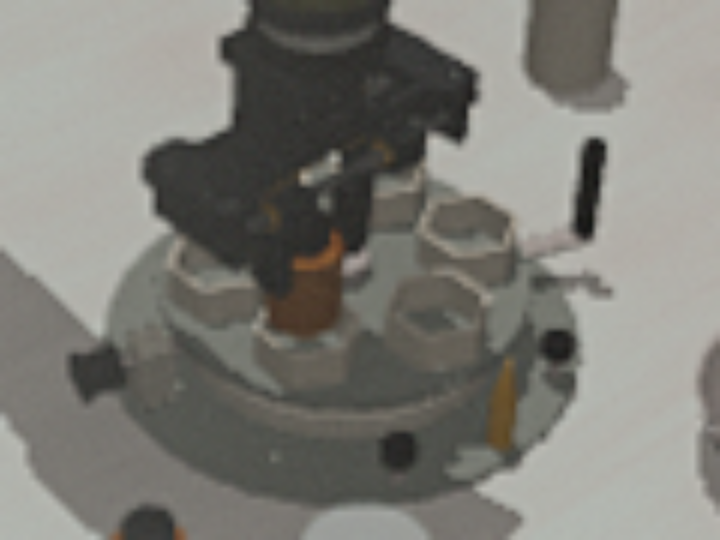

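```bash
python3 - <<'E'
from h import *
print(proj('scene',[[.6203+.0165,.0637-.0146,.0842],[.6203+.0145,.0637+.0165,.0842],[.6203+.0145,.0637+.0165,.1]]))
z=np.load('pics/scene0.npz'); P=cloud('scene',z['d'])
m=(P[...,2]>.071)&(P[...,2]<.083); 
sub=m[178:205,255:290]; 
for r in range(sub.shape[0]): print(r+178,''.join('#' if x else '.' for x in sub[r]))
hx=[[.6191+.0325*np.cos(np.radians(a)),.0637+.0325*np.sin(np.radians(a)),.078] for a in np.arange(0,360,30)]
p=proj('scene',hx); print(p.min(0),p.max(0))
E
```

```text
[[271.24091891 196.71577061]
 [277.73029752 192.60183866]
 [277.88746966 189.14466585]]
178 #####.............................#
179 #...##............................#
180 .....###...........................
181 ......###..........................
182 ........##.........................
183 ........##.........................
184 ........#..........................
185 .......##..........................
186 .......#.......................####
187 ...#####.......................####
188 ######.........####...........##...
189 ..........###########.........#....
190 .........#.###......##.......#.....
191 .........#...........##......#.....
192 ........##............###....##....
193 ........#...............#.....##...
194 .......##..............##......##..
195 .......##..............#.........##
196 ........##............##..........#
197 ........###...........#............
198 ..........###.....#####............
199 ...........###########.............
200 .............######.#..............
201 ...................................
202 ...................................
203 ...................................
204 ...................................
[261.84187373 187.55928147] [280.29752434 199.87720783]
```

```bash
cat > held.py <<'E'
from h import *
from scipy.optimize import least_squares
def fitb(tag,box,zr):
    z=np.load(f'pics/{tag}.npz'); P=cloud('scene',z['d']); hsv=cv2.cvtColor(z['im'],cv2.COLOR_RGB2HSV)
    m=(hsv[...,0]<20)&(hsv[...,1]>100)&(P[...,2]>zr[0])&(P[...,2]<zr[1]); k=np.zeros_like(m); k[box[0]:box[1],box[2]:box[3]]=1; m&=k
    q=P[m][:,:2]; r=least_squares(lambda c:np.hypot(*(q-c).T)-.022,q.mean(0)+[-.012,.01],loss='soft_l1',f_scale=.001)
    print(tag,len(q),'centre',r.x.round(4),'rms',np.sqrt(np.mean((np.hypot(*(q-r.x).T)-.022)**2)).round(4),'z',P[m][:,2].min().round(3),P[m][:,2].max().round(3))
    return r.x
if __name__=='__main__':
    fitb('scene0',(200,245,198,214),(.005,.05)); fitb('scene0',(190,245,175,191),(.005,.05)); fitb('scene0',(205,245,236,254),(.005,.05)); fitb('scene0',(205,245,138,156),(.005,.05))
    fitb('s5',(170,200,255,285),(.08,.14))
E
python3 held.py
```

```text
held.py:6: RuntimeWarning: Mean of empty slice.
  q=P[m][:,:2]; r=least_squares(lambda c:np.hypot(*(q-c).T)-.022,q.mean(0)+[-.012,.01],loss='soft_l1',f_scale=.001)
  ret = um.true_divide(
Traceback (most recent call last):
  File "held.py", line 10, in <module>
    fitb('scene0',(200,245,198,214),(.005,.05)); fitb('scene0',(190,245,175,191),(.005,.05)); fitb('scene0',(205,245,236,254),(.005,.05)); fitb('scene0',(205,245,138,156),(.005,.05))
    ~~~~^^^^^^^^^^^^^^^^^^^^^^^^^^^^^^^^^^^^^^^
  File "held.py", line 6, in fitb
    q=P[m][:,:2]; r=least_squares(lambda c:np.hypot(*(q-c).T)-.022,q.mean(0)+[-.012,.01],loss='soft_l1',f_scale=.001)
                    ~~~~~~~~~~~~~^^^^^^^^^^^^^^^^^^^^^^^^^^^^^^^^^^^^^^^^^^^^^^^^^^^^^^^^^^^^^^^^^^^^^^^^^^^^^^^^^^^^
ValueError: Initial guess is outside of provided bounds
```

```bash
sed -i 's/hsv\[...,1\]>100/hsv[...,1]>60/' held.py; python3 held.py; python3 -c "
import numpy as np,cv2
z=np.load('pics/scene0.npz');print(cv2.cvtColor(z['im'],cv2.COLOR_RGB2HSV)[222:242:3,206])"
```

```text
scene0 97 centre [ 0.586  -0.1909] rms 0.0013 z 0.006 0.05
scene0 76 centre [ 0.4662 -0.2086] rms 0.0017 z 0.007 0.05
scene0 100 centre [ 0.679  -0.1002] rms 0.0012 z 0.009 0.05
scene0 60 centre [ 0.4698 -0.3438] rms 0.0014 z 0.008 0.049
s5 141 centre [0.6147 0.0604] rms 0.0028 z 0.084 0.139
[[ 23  16  64]
 [ 30  11  70]
 [ 70  12  65]
 [ 14 114 136]
 [ 14  67  92]
 [ 13  67  88]
 [ 16  69  85]]
```

Request:
carry_out([
  [[0,0,0,0,-0.03,-0.4,-0.5],[0,0,0,0,0,-0.4,-0.5],[0,0,0,0,0,-0.3,-0.5],[0,0,0,0,0,-0.2,-0.5],[0,0,0,0,0,0,-0.5]],
])

```text
time: 9.5
tcp_pos: [0.6211, 0.0644, 0.096]
orientation: [-0.026, 1.0, -0.0, 0.002]
force: [0.6, 0.1, -1.3]
finger_gap: 0.491
```

```bash
python3 go.py .620 .063 .092; python3 - <<'E'
from h import *
grab('scene','s6'); a=cv2.imread('pics/s6.png')[140:230,220:340]; cv2.imwrite('pics/s6z.png',cv2.resize(a,None,fx=6,fy=6))
E
```

```text
t 9.5 tcp [0.6211 0.0644 0.096 ] F [ 0.6  0.1 -1.3] gap 43.3 j7 1.1
shift units [-0.05 -0.07 -0.2 ] turn units [0.003 0.022 0.005]
```

View pics/s6z.png

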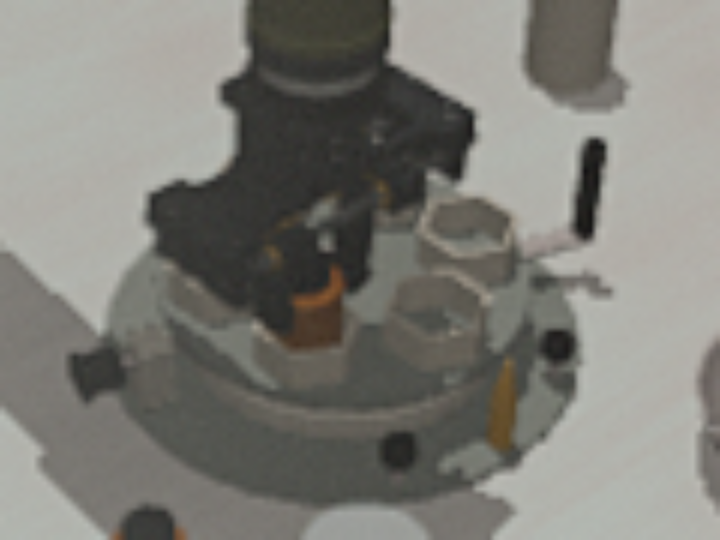

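Request:
carry_out([
  [[0,0,0,-0.04,-0.04,-0.2,-0.5],[0,0,0,0,0,-0.1,-0.5],[0,0,0,0,0,0,0.3],[0,0,0,0,0,0,0.3],[0,0,0,0,0,0,0.3]],
])

```text
time: 10.05
tcp_pos: [0.6213, 0.0638, 0.0912]
orientation: [-0.026, 1.0, -0.0, 0.003]
force: [-0.1, 0.4, 0.3]
finger_gap: 0.653
```

```bash
python3 go.py .620 .063 .092
```

```text
t 10.05 tcp [0.6213 0.0638 0.0912] F [-0.1  0.4  0.3] gap 57.4 j7 1.09
shift units [-0.07 -0.04  0.04] turn units [-0.     0.043  0.006]
```

Request:
carry_out([
  [[0,0,0,0,0,0.8,0.3],[0,0,0,0,0,1,0.3],[0,0,0,0,0,1,0.3],[0,0,0,0,0,1,0.3],[0,0,0,0.3,-1,1,0.5],[0,0,0,0.4,-1,0,1],[0,0,0,0.4,-1,0,1],[0,0,0,0.4,-1,0,1],[0,0,0,0.4,-1,0,1],[0,0,0,0.4,-1,0,1],[0,0,0,0.3,-1,0,1],[0,0,0,0.2,-0.8,-0.5,1]],
])

```text
time: 11.25
tcp_pos: [0.6784, -0.0973, 0.183]
orientation: [-0.028, 1.0, -0.001, 0.004]
force: [0.2, 0.3, -0.5]
finger_gap: 1.002
```

```bash
python3 go.py .681 -.0995 .038; python3 -c "
from caps import *
caps('7')
for n in('top','scene'):
    a=cv2.imread(f'pics/{n}7.png'); a=a[130:260,160:370] if n=='top' else a[140:260,130:330]
    cv2.imwrite(f'pics/{n}7z.png',cv2.resize(a,None,fx=3.8,fy=3.8))
"
```

```text
t 11.25 tcp [ 0.6784 -0.0973  0.183 ] F [ 0.2  0.3 -0.5] gap 88.2 j7 1.42
shift units [ 0.13 -0.11 -7.25] turn units [ 0.014  0.06  -0.027]
top
   [0.6177 0.0629] 0.123 33 [237.6 175.9]
   [ 0.4722 -0.3419] 0.071 34 [349.2 220.5]
scene
   [0.6278 0.0519] 0.118 31 [270.4 186.6]
   [0.6094 0.0747] 0.097 27 [271.6 192.6]
   [ 0.4816 -0.213 ] 0.066 25 [181.6 208.7]
   [ 0.4863 -0.3449] 0.065 26 [145.9 227.7]
   [ 0.6902 -0.1054] 0.067 34 [244.7 229.7]
```

View pics/scene7z.png

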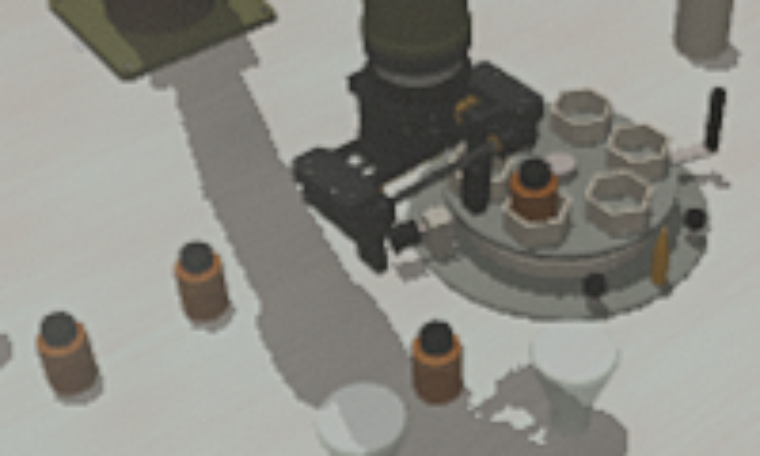

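View pics/top7z.png

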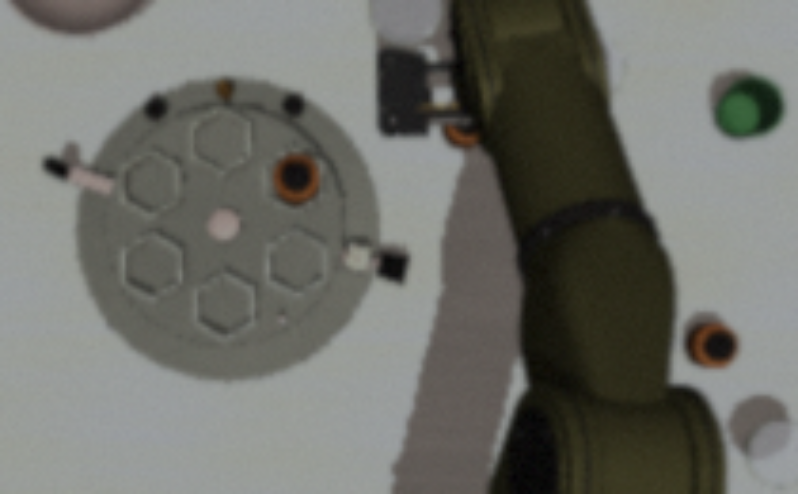

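Request:
carry_out([
  [[0.01,0.06,-0.02,0.13,-0.11,-0.8,1],[0,0,0,0,0,-1,1],[0,0,0,0,0,-1,1],[0,0,0,0,0,-1,1],[0,0,0,0,0,-1,1],[0,0,0,0,0,-1,1],[0,0,0,0,0,-0.5,1],[0,0,0,0,0,0,1]],
])

```text
time: 12.15
tcp_pos: [0.6746, -0.0886, 0.0412]
orientation: [-0.031, 0.999, 0.004, -0.008]
force: [-0.3, -0.7, 0.6]
finger_gap: 0.999
```

```bash
python3 go.py .681 -.0995 .0385; python3 - <<'E'
from h import *
grab('scene','s8'); a=cv2.imread('pics/s8.png')[150:260,180:320]; cv2.imwrite('pics/s8z.png',cv2.resize(a,None,fx=5,fy=5))
E
```

```text
t 12.15 tcp [ 0.6746 -0.0886  0.0412] F [-0.3 -0.7  0.6] gap 87.9 j7 1.37
shift units [ 0.32 -0.54 -0.14] turn units [-0.053 -0.122 -0.07 ]
```

View pics/s8z.png

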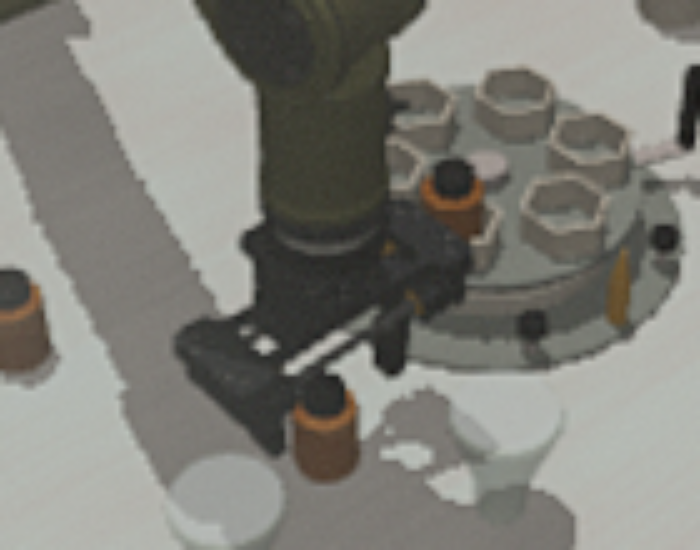

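Request:
carry_out([
  [[-0.05,-0.12,-0.07,0.32,-0.54,-0.1,1],[0,0,0,0,0,0,1]],
])

```text
time: 12.4
tcp_pos: [0.6831, -0.0997, 0.0413]
orientation: [-0.026, 1.0, -0.0, 0.002]
force: [-0.5, -1.1, -0.1]
finger_gap: 1.004
```

```bash
python3 go.py .681 -.0995 .0385
```

```text
t 12.4 tcp [ 0.6831 -0.0997  0.0413] F [-0.5 -1.1 -0.1] gap 88.4 j7 1.37
shift units [-0.1   0.01 -0.14] turn units [0.001 0.033 0.   ]
```

Request:
carry_out([
  [[0,0.03,0,-0.1,0,-0.14,0.3],[0,0,0,0,0,0,-0.5],[0,0,0,0,0,0,-0.5],[0,0,0,0,0,0,-0.5],[0,0,0,0,0,0,-0.5],[0,0,0,0,0,0,-0.5],[0,0,0,0,0,0,-0.5]],
])

```text
time: 13.1
tcp_pos: [0.6827, -0.1, 0.0411]
orientation: [-0.026, 1.0, -0.0, 0.002]
force: [-0.5, -0.9, 0.0]
finger_gap: 0.493
```

```bash
python3 go.py .681 -.0995 .0385
```

```text
t 13.1 tcp [ 0.6827 -0.1     0.0411] F [-0.5 -0.9  0. ] gap 43.4 j7 1.37
shift units [-0.09  0.02 -0.13] turn units [-0.     0.035  0.008]
```

Request:
carry_out([
  [[0,0,0,0,0,0.3,-0.5],[0,0,0,0,0,0.8,-0.5],[0,0,0,0,0,1,-0.5],[0,0,0,0,0,1,-0.5],[0,0,0,0,0,1,-0.5],[0,0,0,0,0,1,-0.5],[0,0,0,0,0,1,-0.5],[0,0,0,-0.1,0.5,0.8,-0.5],[0,0,0,-0.1,1,0.3,-0.5],[0,0,0,-0.1,1,0,-0.5],[0,0,0,-0.1,1,0,-0.5],[0,0,0,-0.1,1,0,-0.5]],
])

```text
time: 14.3
tcp_pos: [0.6697, -0.0049, 0.1994]
orientation: [-0.024, 1.0, -0.0, 0.003]
force: [0.3, 0.2, -1.4]
finger_gap: 0.494
```

Request:
carry_out([
  [[0,0,0,-0.1,1,0,-0.5],[0,0,0,-0.1,1,0,-0.5],[0,0,0,-0.1,1,0,-0.5],[0,0,0,-0.1,1,0,-0.5],[0,0,0,-0.1,1,0,-0.5],[0,0,0,-0.1,1,0,-0.5],[0,0,0,-0.1,0.9,0,-0.5],[0,0,0,0,0,0,-0.5]],
])

```text
time: 15.1
tcp_pos: [0.6433, 0.1633, 0.1985]
orientation: [-0.036, 0.999, 0.006, -0.002]
force: [-0.4, -0.0, -0.7]
finger_gap: 0.495
```

```bash
python3 go.py .655 .133 .13
```

```text
t 15.1 tcp [0.6433 0.1633 0.1985] F [-0.4 -0.  -0.7] gap 43.5 j7 1.07
shift units [ 0.58 -1.51 -3.43] turn units [-0.082 -0.036 -0.138]
```

Request:
carry_out([
  [[-0.08,-0.04,-0.13,0.5,-0.8,0,-0.5],[0,0,0,0.1,-0.6,-0.5,-0.5],[0,0,0,0,0,-0.8,-0.5],[0,0,0,0,0,-0.8,-0.5],[0,0,0,0,0,-0.6,-0.5],[0,0,0,0,0,0,-0.5],[0,0,0,0,0,0,-0.5]],
])

```text
time: 15.8
tcp_pos: [0.6569, 0.1193, 0.1394]
orientation: [-0.02, 1.0, -0.006, -0.001]
force: [-0.1, 0.1, -1.0]
finger_gap: 0.492
```

```bash
python3 go.py .655 .133 .126
```

```text
t 15.8 tcp [0.6569 0.1193 0.1394] F [-0.1  0.1 -1. ] gap 43.3 j7 1.07
shift units [-0.09  0.69 -0.67] turn units [ 0.081 -0.005  0.086]
```

Request:
carry_out([
  [[0.08,0,0.08,-0.09,0.6,0,-0.5],[0,0,0,0,0,0,-0.5],[0,0,0,0,0,-0.5,-0.5],[0,0,0,0,0,0,-0.5]],
])

```text
time: 16.2
tcp_pos: [0.6561, 0.1327, 0.1307]
orientation: [-0.026, 1.0, 0.001, 0.001]
force: [-0.1, 0.3, -1.5]
finger_gap: 0.493
```

```bash
python3 go.py .655 .133 .126
```

```text
t 16.2 tcp [0.6561 0.1327 0.1307] F [-0.1  0.3 -1.5] gap 43.3 j7 1.06
shift units [-0.05  0.02 -0.23] turn units [-0.016  0.018  0.   ]
```

Request:
carry_out([
  [[0,0,0,0,0,-0.4,-0.5],[0,0,0,0,0,-0.4,-0.5],[0,0,0,0,0,-0.3,-0.5],[0,0,0,0,0,0,-0.5]],
])

```text
time: 16.6
tcp_pos: [0.6561, 0.1341, 0.1075]
orientation: [-0.027, 1.0, 0.002, 0.002]
force: [-0.2, -0.5, -1.4]
finger_gap: 0.494
```

```bash
python3 go.py .655 .133 .093; python3 - <<'E'
from h import *
grab('scene','s9'); a=cv2.imread('pics/s9.png')[140:230,220:340]; cv2.imwrite('pics/s9z.png',cv2.resize(a,None,fx=6,fy=6))
E
```

```text
t 16.6 tcp [0.6561 0.1341 0.1075] F [-0.2 -0.5 -1.4] gap 43.4 j7 1.05
shift units [-0.05 -0.06 -0.73] turn units [-0.026  0.023 -0.007]
```

View pics/s9z.png

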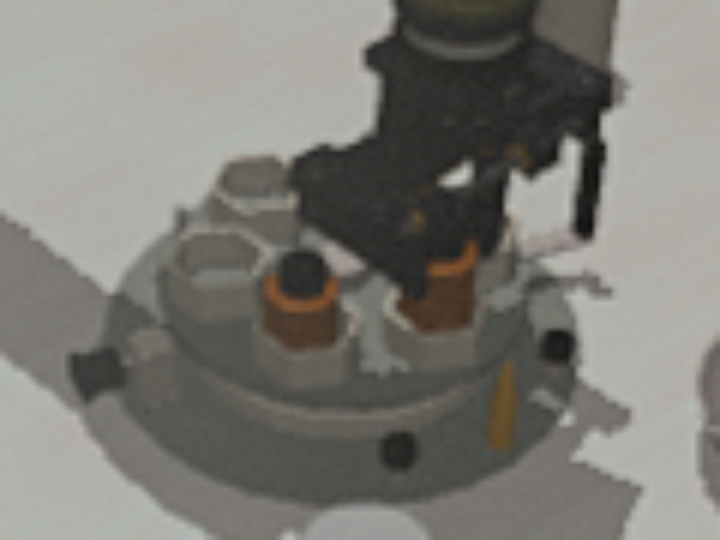

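Request:
carry_out([
  [[0,0,0,0,0,-0.4,-0.5],[0,0,0,0,0,-0.3,-0.5],[0,0,0,0,0,0,-0.5],[0,0,0,0,0,0,0.3],[0,0,0,0,0,0,0.3],[0,0,0,0,0,0,0.3]],
])

```text
time: 17.25
tcp_pos: [0.6572, 0.1337, 0.0931]
orientation: [-0.026, 1.0, 0.002, 0.003]
force: [-1.5, 0.3, 0.7]
finger_gap: 0.65
```

```bash
python3 go.py .655 .133 .093
```

```text
t 17.25 tcp [0.6572 0.1337 0.0931] F [-1.5  0.3  0.7] gap 57.2 j7 1.05
shift units [-0.11 -0.03 -0.01] turn units [-0.025  0.039 -0.002]
```

Request:
carry_out([
  [[0,0,0,0,0,0.8,0.3],[0,0,0,0,0,1,0.3],[0,0,0,0,0,1,0.3],[0,0,0,0,0,1,0.3],[0,0,0,-0.3,-0.6,1,0.5],[0,0,0,-0.55,-1,0,1],[0,0,0,-0.55,-1,0,1],[0,0,0,-0.55,-1,0,1],[0,0,0,-0.55,-1,0,1],[0,0,0,-0.55,-1,0,1],[0,0,0,-0.55,-1,0,1],[0,0,0,-0.55,-1,0,1]],
])

```text
time: 18.45
tcp_pos: [0.5767, -0.0174, 0.2115]
orientation: [-0.029, 0.999, 0.004, 0.014]
force: [0.0, 0.5, -0.4]
finger_gap: 1.002
```

Request:
carry_out([
  [[0,0,0,-0.55,-1,0,1],[0,0,0,-0.55,-1,0,1],[0,0,0,-0.55,-1,0,1],[0,0,0,-0.55,-1,0,1],[0,0,0,-0.55,-1,0,1],[0,0,0,-0.55,-1,0,1],[0,0,0,-0.55,-0.8,0,1],[0,0,0,0,0,0,1]],
])

```text
time: 19.25
tcp_pos: [0.4982, -0.1634, 0.2236]
orientation: [-0.027, 0.999, -0.0, 0.021]
force: [-0.1, 0.1, -0.2]
finger_gap: 0.996
```

```bash
python3 go.py .47 -.208 .038; python3 -c "
from caps import *
caps('10')
for n in('scene',):
    a=cv2.imread(f'pics/{n}10.png'); a=a[140:260,130:330]
    cv2.imwrite(f'pics/{n}10z.png',cv2.resize(a,None,fx=3.8,fy=3.8))
"
```

```text
t 19.25 tcp [ 0.4982 -0.1634  0.2236] F [-0.1  0.1 -0.2] gap 87.6 j7 1.49
shift units [-1.41 -2.23 -9.28] turn units [-0.006  0.306 -0.007]
top
   [0.6611 0.111 ] 0.071 23 [224.8 165. ]
   [0.6535 0.1313] 0.122 30 [218.2 165.2]
   [0.6148 0.0631] 0.123 29 [237.5 176.8]
   [ 0.4724 -0.3471] 0.07 24 [350.7 220.5]
scene
   [0.6639 0.1204] 0.118 33 [292.8 183.7]
   [0.6267 0.0506] 0.116 33 [269.9 186.6]
   [0.6488 0.1369] 0.094 47 [292.3 191. ]
   [0.6126 0.0676] 0.091 58 [270.7 193.9]
   [ 0.4807 -0.2132] 0.065 28 [181.5 208.6]
   [ 0.486  -0.3454] 0.065 27 [145.7 227.7]
```

View pics/scene10z.png

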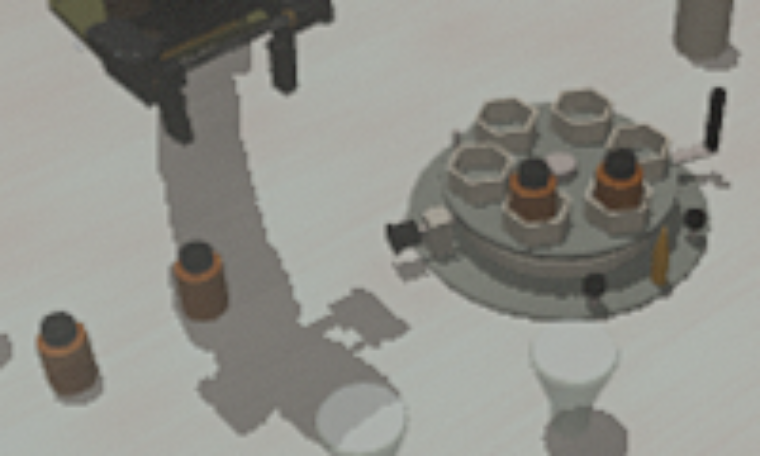

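Request:
carry_out([
  [[0,0.15,0,-0.5,-0.8,0,1],[0,0.15,0,-0.5,-0.8,-0.5,1],[0,0,0,-0.3,-0.5,-1,1],[0,0,0,0,0,-1,1],[0,0,0,0,0,-1,1],[0,0,0,0,0,-1,1],[0,0,0,0,0,-1,1],[0,0,0,0,0,-0.5,1],[0,0,0,0,0,0,1]],
])

```text
time: 20.25
tcp_pos: [0.4803, -0.1961, 0.0987]
orientation: [-0.035, 0.999, 0.004, 0.005]
force: [-0.3, 0.0, 0.3]
finger_gap: 1.004
```

```bash
python3 go.py .47 -.208 .09
```

```text
t 20.25 tcp [ 0.4803 -0.1961  0.0987] F [-0.3  0.   0.3] gap 88.4 j7 1.46
shift units [-0.52 -0.59 -0.44] turn units [-0.055  0.068 -0.131]
```

Request:
carry_out([
  [[-0.05,0.07,-0.13,-0.52,-0.59,0,1],[0,0,0,0,0,-0.4,1],[0,0,0,0,0,0,1]],
])

```text
time: 20.55
tcp_pos: [0.4703, -0.209, 0.0915]
orientation: [-0.026, 1.0, -0.0, 0.001]
force: [-0.9, 0.9, 0.0]
finger_gap: 1.001
```

```bash
python3 go.py .47 -.208 .038
```

```text
t 20.55 tcp [ 0.4703 -0.209   0.0915] F [-0.9  0.9  0. ] gap 88.1 j7 1.45
shift units [-0.01  0.05 -2.67] turn units [0.004 0.009 0.008]
```

Request:
carry_out([
  [[0,0,0,0,0,-0.7,1],[0,0,0,0,0,-0.7,1],[0,0,0,0,0,-0.7,1],[0,0,0,0,0,-0.5,1],[0,0,0,0,0,0,1]],
])

```text
time: 21.05
tcp_pos: [0.4726, -0.2107, 0.0405]
orientation: [-0.025, 1.0, -0.002, 0.004]
force: [-0.3, 0.5, 0.4]
finger_gap: 0.999
```

```bash
python3 go.py .47 -.208 .038
```

```text
t 21.05 tcp [ 0.4726 -0.2107  0.0405] F [-0.3  0.5  0.4] gap 87.9 j7 1.41
shift units [-0.13  0.13 -0.12] turn units [0.021 0.059 0.021]
```

Request:
carry_out([
  [[0.02,0.06,0.02,-0.2,0.15,-0.15,1],[0,0,0,0,0,0,0.3],[0,0,0,0,0,0,-0.5],[0,0,0,0,0,0,-0.5],[0,0,0,0,0,0,-0.5],[0,0,0,0,0,0,-0.5],[0,0,0,0,0,0,-0.5],[0,0,0,0,0,0,-0.5]],
])

```text
time: 21.85
tcp_pos: [0.4696, -0.2078, 0.0394]
orientation: [-0.026, 1.0, -0.0, 0.001]
force: [-0.4, -0.2, -1.4]
finger_gap: 0.493
```

```bash
python3 go.py .47 -.208 .038
```

```text
t 21.85 tcp [ 0.4696 -0.2078  0.0394] F [-0.4 -0.2 -1.4] gap 43.4 j7 1.41
shift units [ 0.02 -0.01 -0.07] turn units [0.004 0.02  0.002]
```

Request:
carry_out([
  [[0,0,0,0,0,0.3,-0.5],[0,0,0,0,0,0.8,-0.5],[0,0,0,0,0,1,-0.5],[0,0,0,0,0,1,-0.5],[0,0,0,0,0,1,-0.5],[0,0,0,0,0,1,-0.5],[0,0,0,0,0,1,-0.5],[0,0,0,0,0.5,0.8,-0.5],[0,0,0,0.1,1,0.2,-0.5],[0,0,0,0.1,1,0,-0.5],[0,0,0,0.1,1,0,-0.5],[0,0,0,0.1,1,0,-0.5]],
])

```text
time: 23.05
tcp_pos: [0.4731, -0.1195, 0.1903]
orientation: [-0.022, 1.0, -0.002, -0.001]
force: [0.2, 0.0, -1.7]
finger_gap: 0.49
```

Request:
carry_out([
  [[0,0,0,0.1,1,0,-0.5],[0,0,0,0.1,1,0,-0.5],[0,0,0,0.1,1,0,-0.5],[0,0,0,0.1,1,0,-0.5],[0,0,0,0.1,1,0,-0.5],[0,0,0,0.1,1,0,-0.5],[0,0,0,0.1,1,0,-0.5],[0,0,0,0.1,1,0,-0.5],[0,0,0,0.1,0.8,0,-0.5],[0,0,0,0.1,0.5,0,-0.5],[0,0,0,0,0,0,-0.5],[0,0,0,0,0,0,-0.5]],
])

```text
time: 24.25
tcp_pos: [0.4896, 0.0752, 0.1937]
orientation: [-0.024, 1.0, -0.003, -0.002]
force: [0.3, 0.2, -1.2]
finger_gap: 0.495
```

```bash
python3 go.py .4991 .1256 .13
```

```text
t 24.25 tcp [0.4896 0.0752 0.1937] F [ 0.3  0.2 -1.2] gap 43.5 j7 1.02
shift units [ 0.48  2.52 -3.18] turn units [ 0.041 -0.026  0.037]
```

Request:
carry_out([
  [[0.04,-0.03,0.04,0.2,0.9,0,-0.5],[0,0,0,0.2,0.9,0,-0.5],[0,0,0,0.1,0.5,0,-0.5],[0,0,0,0,0,-0.6,-0.5],[0,0,0,0,0,-0.8,-0.5],[0,0,0,0,0,-0.8,-0.5],[0,0,0,0,0,-0.5,-0.5],[0,0,0,0,0,0,-0.5],[0,0,0,0,0,0,-0.5]],
])

```text
time: 25.15
tcp_pos: [0.4994, 0.1194, 0.135]
orientation: [-0.023, 1.0, -0.001, -0.001]
force: [0.7, 0.2, -0.4]
finger_gap: 0.494
```

```bash
python3 go.py .4991 .1256 .127
```

```text
t 25.15 tcp [0.4994 0.1194 0.135 ] F [ 0.7  0.2 -0.4] gap 43.4 j7 0.9
shift units [-0.01  0.31 -0.4 ] turn units [ 0.019 -0.008  0.039]
```

Request:
carry_out([
  [[0.02,0,0.04,0,0.31,-0.2,-0.5],[0,0,0,0,0,0,-0.5],[0,0,0,0,0,-0.3,-0.5],[0,0,0,0,0,0,-0.5]],
])

```text
time: 25.55
tcp_pos: [0.5004, 0.1263, 0.1256]
orientation: [-0.026, 1.0, 0.001, 0.001]
force: [-0.9, -0.2, -1.4]
finger_gap: 0.493
```

```bash
python3 go.py .4991 .1256 .091; python3 - <<'E'
from h import *
grab('scene','s11'); a=cv2.imread('pics/s11.png')[140:230,220:340]; cv2.imwrite('pics/s11z.png',cv2.resize(a,None,fx=6,fy=6))
E
```

```text
t 25.55 tcp [0.5004 0.1263 0.1256] F [-0.9 -0.2 -1.4] gap 43.4 j7 0.89
shift units [-0.07 -0.04 -1.73] turn units [-0.011  0.012 -0.001]
```

View pics/s11z.png

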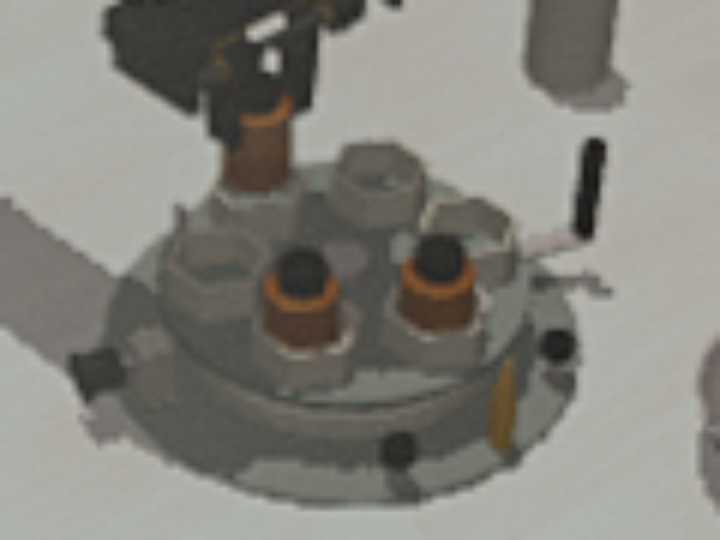

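Request:
carry_out([
  [[0,0,0,-0.08,-0.05,-0.4,-0.5],[0,0,0,0,0,-0.4,-0.5],[0,0,0,0,0,-0.4,-0.5],[0,0,0,0,0,-0.3,-0.5],[0,0,0,0,0,0,-0.5]],
])

```text
time: 26.1
tcp_pos: [0.5002, 0.127, 0.0948]
orientation: [-0.027, 1.0, 0.002, 0.003]
force: [0.2, 0.8, -0.5]
finger_gap: 0.497
```

```bash
python3 go.py .4991 .1256 .091
```

```text
t 26.1 tcp [0.5002 0.127  0.0948] F [ 0.2  0.8 -0.5] gap 43.7 j7 0.87
shift units [-0.05 -0.07 -0.19] turn units [-0.033  0.044 -0.007]
```

Request:
carry_out([
  [[0,0,0,0,0,-0.25,-0.5],[0,0,0,0,0,0,-0.5],[0,0,0,0,0,0,0.3],[0,0,0,0,0,0,0.3],[0,0,0,0,0,0,0.3],[0,0,0,0,0,0.8,0.3],[0,0,0,0,0,1,0.3],[0,0,0,0,0,1,0.3],[0,0,0,0,0,1,0.3],[0,0,0,0,-0.6,1,0.5],[0,0,0,0,-1,0,1],[0,0,0,0,-1,0,1]],
])

```text
time: 27.3
tcp_pos: [0.4996, 0.0754, 0.1894]
orientation: [-0.029, 1.0, 0.002, 0.003]
force: [0.1, -0.2, -0.2]
finger_gap: 0.895
```

Request:
carry_out([
  [[0,0,0,0,-1,0,1],[0,0,0,0,-1,0,1],[0,0,0,0,-1,0,1],[0,0,0,0,-1,0,1],[0,0,0,0,-1,0,1],[0,0,0,0,-1,0,1],[0,0,0,0,-1,0,1],[0,0,0,-0.1,-1,0,1],[0,0,0,-0.1,-1,0,1],[0,0,0,-0.1,-1,0,1],[0,0,0,-0.1,-1,0,1],[0,0,0,-0.1,-1,0,1]],
])

```text
time: 28.5
tcp_pos: [0.4874, -0.176, 0.191]
orientation: [-0.029, 1.0, 0.001, 0.004]
force: [1.5, 0.4, -0.2]
finger_gap: 1.004
```

```bash
python3 go.py .4744 -.3425 .09; python3 -c "
from caps import *
caps('12')
for n in('scene','top'):
    a=cv2.imread(f'pics/{n}12.png'); a=a[140:260,130:330] if n=='scene' else a[130:260,160:370]
    cv2.imwrite(f'pics/{n}12z.png',cv2.resize(a,None,fx=3.8,fy=3.8))
"
```

```text
t 28.5 tcp [ 0.4874 -0.176   0.191 ] F [ 1.5  0.4 -0.2] gap 88.4 j7 1.49
shift units [-0.65 -8.33 -5.05] turn units [-0.016  0.057 -0.041]
top
   [0.6531 0.1331] 0.122 30 [217.7 165.3]
   [0.6154 0.0634] 0.124 30 [237.4 176.6]
   [0.5225 0.1163] 0.078 14 [222.2 203.4]
   [0.499  0.1235] 0.122 31 [219.1 209.6]
scene
   [0.5128 0.1104] 0.117 23 [262.1 164. ]
   [0.6647 0.1216] 0.117 35 [293.2 183.7]
   [0.6283 0.0514] 0.117 32 [270.4 186.8]
   [0.6479 0.1393] 0.092 41 [292.7 190.5]
   [0.6125 0.0679] 0.09 59 [270.7 193.8]
   [ 0.486  -0.3454] 0.063 27 [145.7 227.7]
```

View pics/scene12z.png

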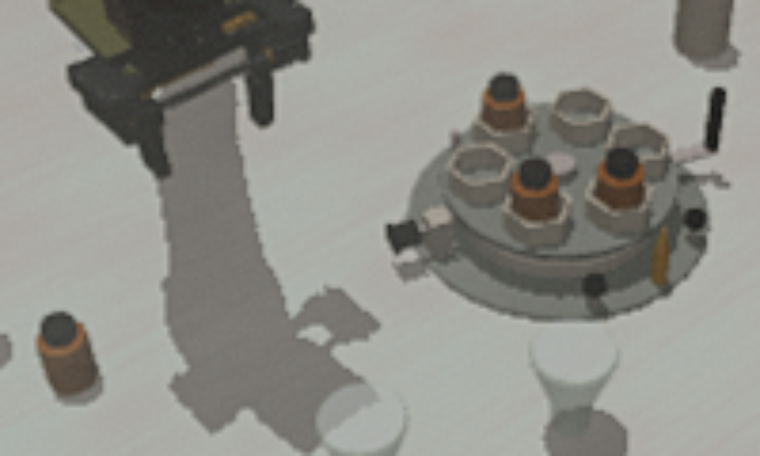

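Request:
carry_out([
  [[0,0.05,-0.04,-0.1,-1,0,1],[0,0,0,-0.1,-1,0,1],[0,0,0,-0.1,-1,0,1],[0,0,0,-0.1,-1,0,1],[0,0,0,-0.1,-1,0,1],[0,0,0,-0.1,-1,0,1],[0,0,0,-0.1,-1,-0.5,1],[0,0,0,0,-0.8,-1,1],[0,0,0,0,-0.4,-1,1],[0,0,0,0,0,-1,1],[0,0,0,0,0,-1,1],[0,0,0,0,0,0,1]],
])

```text
time: 29.8
tcp_pos: [0.4743, -0.339, 0.0956]
orientation: [-0.029, 1.0, 0.003, 0.001]
force: [0.5, 0.0, 0.8]
finger_gap: 1.0
```

```bash
python3 go.py .4744 -.3425 .09
```

```text
t 29.8 tcp [ 0.4743 -0.339   0.0956] F [0.5 0.  0.8] gap 88.0 j7 1.72
shift units [ 0.   -0.17 -0.28] turn units [-0.048  0.017 -0.037]
```

Request:
carry_out([
  [[-0.04,0,-0.03,0,-0.2,-0.6,1],[0,0,0,0,0,-0.7,1],[0,0,0,0,0,-0.7,1],[0,0,0,0,0,-0.7,1],[0,0,0,0,0,-0.2,1],[0,0,0,0,0,0,1]],
])

```text
time: 30.4
tcp_pos: [0.4759, -0.3423, 0.0336]
orientation: [-0.027, 1.0, 0.0, 0.002]
force: [0.4, -0.4, 0.6]
finger_gap: 1.0
```

```bash
python3 go.py .4744 -.3425 .038; python3 - <<'E'
from h import *
grab('scene','s13'); a=cv2.imread('pics/s13.png')[170:270,90:220]; cv2.imwrite('pics/s13z.png',cv2.resize(a,None,fx=5,fy=5))
E
```

```text
t 30.4 tcp [ 0.4759 -0.3423  0.0336] F [ 0.4 -0.4  0.6] gap 88.0 j7 1.67
shift units [-0.07 -0.01  0.22] turn units [-0.005  0.032 -0.019]
```

View pics/s13z.png

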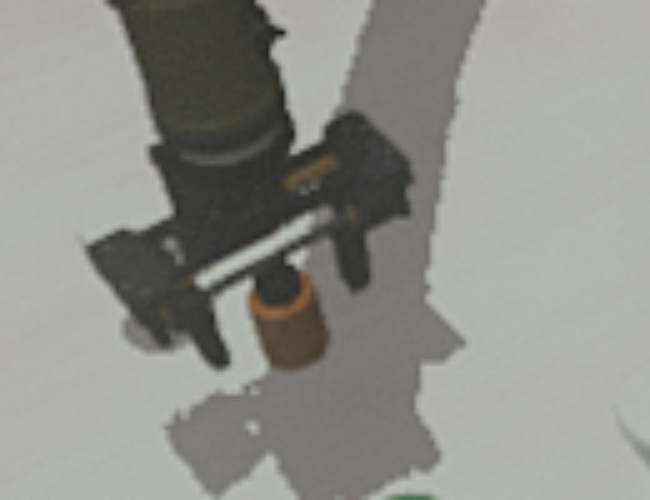

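Aligned. I'll raise 4 mm and close.

Request:
carry_out([
  [[0,0.03,0,-0.1,0,0.2,1],[0,0,0,0,0,0,0.3],[0,0,0,0,0,0,-0.5],[0,0,0,0,0,0,-0.5],[0,0,0,0,0,0,-0.5],[0,0,0,0,0,0,-0.5],[0,0,0,0,0,0,-0.5],[0,0,0,0,0,0,-0.5]],
])

```text
time: 31.25
tcp_pos: [0.4751, -0.3431, 0.0405]
orientation: [-0.027, 1.0, -0.001, 0.002]
force: [0.1, -1.1, 0.3]
finger_gap: 0.491
```

```bash
python3 go.py .4744 -.3425 .038
```

```text
t 31.25 tcp [ 0.4751 -0.3431  0.0405] F [ 0.1 -1.1  0.3] gap 43.2 j7 1.67
shift units [-0.03  0.03 -0.13] turn units [ 0.009  0.027 -0.016]
```

Request:
carry_out([
  [[0,0,0,0,0,0.3,-0.5],[0,0,0,0,0,0.8,-0.5],[0,0,0,0,0,1,-0.5],[0,0,0,0,0,1,-0.5],[0,0,0,0,0,1,-0.5],[0,0,0,0,0,1,-0.5],[0,0,0,0,0,1,-0.5],[0,0,0,0.1,0.5,1,-0.5],[0,0,0,0.2,1,0.2,-0.5],[0,0,0,0.2,1,0,-0.5],[0,0,0,0.2,1,0,-0.5],[0,0,0,0.2,1,0,-0.5]],
])

```text
time: 32.45
tcp_pos: [0.4886, -0.2541, 0.1945]
orientation: [-0.023, 1.0, -0.002, -0.0]
force: [0.4, -0.1, -1.2]
finger_gap: 0.491
```

Request:
carry_out([
  [[0,0,0,0.2,1,0,-0.5],[0,0,0,0.2,1,0,-0.5],[0,0,0,0.2,1,0,-0.5],[0,0,0,0.2,1,0,-0.5],[0,0,0,0.2,1,0,-0.5],[0,0,0,0.2,1,0,-0.5],[0,0,0,0.2,1,0,-0.5],[0,0,0,0.2,1,0,-0.5],[0,0,0,0.2,1,0,-0.5],[0,0,0,0.2,1,0,-0.5],[0,0,0,0,0,0,-0.5]],
])

```text
time: 33.55
tcp_pos: [0.5275, -0.0424, 0.1977]
orientation: [-0.026, 1.0, -0.001, -0.001]
force: [0.2, 1.3, -1.2]
finger_gap: 0.495
```

```bash
python3 go.py .5412 .06 .13
```

```text
t 33.55 tcp [ 0.5275 -0.0424  0.1977] F [ 0.2  1.3 -1.2] gap 43.6 j7 1.25
shift units [ 0.68  5.12 -3.39] turn units [ 0.016 -0.008  0.007]
```

Request:
carry_out([
  [[0,0,0,0.14,1,0,-0.5],[0,0,0,0.14,1,0,-0.5],[0,0,0,0.14,1,0,-0.5],[0,0,0,0.14,0.9,0,-0.5],[0,0,0,0.1,0.5,0,-0.5],[0,0,0,0,0,-0.6,-0.5],[0,0,0,0,0,-0.8,-0.5],[0,0,0,0,0,-0.8,-0.5],[0,0,0,0,0,-0.5,-0.5],[0,0,0,0,0,0,-0.5],[0,0,0,0,0,0,-0.5]],
])

```text
time: 34.65
tcp_pos: [0.5379, 0.0334, 0.1397]
orientation: [-0.019, 1.0, -0.007, -0.004]
force: [0.7, 0.0, -1.5]
finger_gap: 0.499
```

```bash
python3 go.py .5412 .06 .127
```

```text
t 34.65 tcp [0.5379 0.0334 0.1397] F [ 0.7  0.  -1.5] gap 43.9 j7 1.05
shift units [ 0.17  1.33 -0.63] turn units [ 0.101 -0.05   0.099]
```

Request:
carry_out([
  [[0.05,-0.03,0.05,0.1,0.6,0.2,-0.5],[0.05,-0.02,0.05,0.07,0.6,0,-0.5],[0,0,0,0,0,0,-0.5],[0,0,0,0,0,0,-0.5]],
])

```text
time: 35.05
tcp_pos: [0.5428, 0.06, 0.1459]
orientation: [-0.027, 1.0, 0.001, 0.002]
force: [-0.4, -0.6, -1.0]
finger_gap: 0.489
```

```bash
python3 go.py .5412 .06 .127
```

```text
t 35.05 tcp [0.5428 0.06   0.1459] F [-0.4 -0.6 -1. ] gap 43.0 j7 1.04
shift units [-0.08 -0.   -0.94] turn units [-0.017  0.031 -0.011]
```

Request:
carry_out([
  [[0,0,0,-0.15,0,-0.4,-0.5],[0,0,0,0,0,-0.5,-0.5],[0,0,0,0,0,0,-0.5]],
])

```text
time: 35.35
tcp_pos: [0.5396, 0.0599, 0.1268]
orientation: [-0.027, 1.0, 0.001, 0.003]
force: [0.5, 0.5, -1.5]
finger_gap: 0.491
```

```bash
python3 go.py .5412 .06 .092; python3 - <<'E'
from h import *
grab('scene','s14'); a=cv2.imread('pics/s14.png')[140:230,220:340]; cv2.imwrite('pics/s14z.png',cv2.resize(a,None,fx=6,fy=6))
E
```

```text
t 35.35 tcp [0.5396 0.0599 0.1268] F [ 0.5  0.5 -1.5] gap 43.2 j7 1.02
shift units [ 0.08  0.   -1.74] turn units [-0.015  0.036 -0.012]
```

View pics/s14z.png

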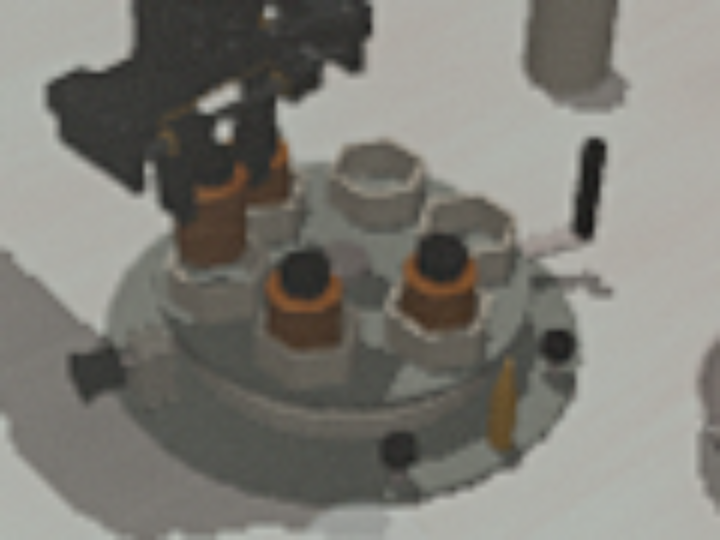

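Request:
carry_out([
  [[0,0.03,0,0.1,0,-0.3,-0.5],[0,0,0,0,0,-0.3,-0.5],[0,0,0,0,0,-0.3,-0.5],[0,0,0,0,0,-0.3,-0.5],[0,0,0,0,0,-0.3,-0.5],[0,0,0,0,0,0,-0.5]],
])

```text
time: 36.0
tcp_pos: [0.5422, 0.0602, 0.0942]
orientation: [-0.027, 1.0, 0.001, 0.0]
force: [0.3, -0.0, -1.6]
finger_gap: 0.489
```

```bash
python3 go.py .5412 .06 .092
```

```text
t 36.0 tcp [0.5422 0.0602 0.0942] F [ 0.3 -0.  -1.6] gap 43.1 j7 1.0
shift units [-0.05 -0.01 -0.11] turn units [-0.021  0.006 -0.008]
```

Request:
carry_out([
  [[0,0,0,0,0,-0.15,-0.5],[0,0,0,0,0,0,-0.5],[0,0,0,0,0,0,0.3],[0,0,0,0,0,0,0.3],[0,0,0,0,0,0,0.3],[0,0,0,0,0,0.8,0.3],[0,0,0,0,0,1,0.3],[0,0,0,0,0,1,0.3],[0,0,0,0,0,1,0.3],[0,0,0,0,-0.6,1,0.3],[0,0,0,0,-1,0,0.3],[0,0,0,0,-1,0,0.3]],
])

```text
time: 37.2
tcp_pos: [0.5426, 0.0104, 0.1921]
orientation: [-0.03, 1.0, 0.002, 0.002]
force: [-0.3, -0.1, -0.1]
finger_gap: 0.645
```

Request:
carry_out([
  [[0,0,-0.7,0,-1,0,0.3],[0,0,-1,0,-1,0,0.3],[0,0,-1,0,-0.3,0,0.3],[0,0,-1,0,0,0,0.3],[0,0,-1,0,0,0,0.3],[0,0,-1,0,0,0,0.3],[0,0,-1,0,0,0,0.3],[0,0,-1,0,0,0,0.3],[0,0,-1,0,0,0,0.3],[0,0,-1,0,0,0,0.3],[0,0,-1,0,0,0,0.3],[0,0,-1,0,0,0,0.3]],
])

```text
time: 38.4
tcp_pos: [0.5407, -0.0434, 0.1924]
orientation: [0.734, 0.679, -0.001, 0.002]
force: [0.3, -0.2, 0.0]
finger_gap: 0.653
```

```bash
python3 go.py .543 -.045 .15 -12; python3 -c "
from caps import *
caps('15')
for n in('scene','top'):
    a=cv2.imread(f'pics/{n}15.png'); a=a[130:240,200:340] if n=='scene' else a[140:250,160:290]
    cv2.imwrite(f'pics/{n}15z.png',cv2.resize(a,None,fx=5,fy=5))
"
```

```text
t 38.4 tcp [ 0.5407 -0.0434  0.1924] F [ 0.3 -0.2  0. ] gap 57.5 j7 0.03
shift units [ 0.11 -0.08 -2.12] turn units [ 0.031  0.006 -0.945]
top
   [0.654  0.1332] 0.124 31 [217.7 165.1]
   [0.646  0.1186] 0.077 12 [222.6 169.1]
   [0.6158 0.0631] 0.123 32 [237.5 176.5]
   [0.5589 0.0437] 0.077 16 [242.8 193.8]
   [0.5399 0.0589] 0.123 28 [238.1 198.3]
   [0.5187 0.1141] 0.075 22 [222.8 204.5]
   [0.4989 0.1233] 0.123 31 [219.2 209.7]
scene
   [0.5122 0.1108] 0.117 28 [262.1 163.9]
   [0.4951 0.1124] 0.099 76 [259.5 172.7]
   [0.5353 0.0632] 0.089 59 [255.9 183.4]
   [0.665  0.1219] 0.118 33 [293.3 183.7]
   [0.6281 0.0514] 0.118 32 [270.3 186.7]
   [0.6371 0.131 ] 0.094 17 [288.8 189.9]
   [0.6574 0.1506] 0.09 12 [296.8 190.6]
   [0.6125 0.0692] 0.092 53 [271.  193.7]
```

View pics/scene15z.png

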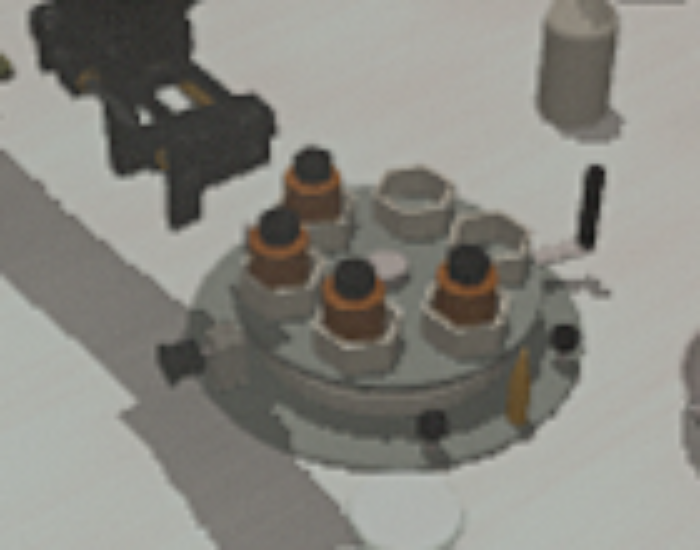

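View pics/top15z.png

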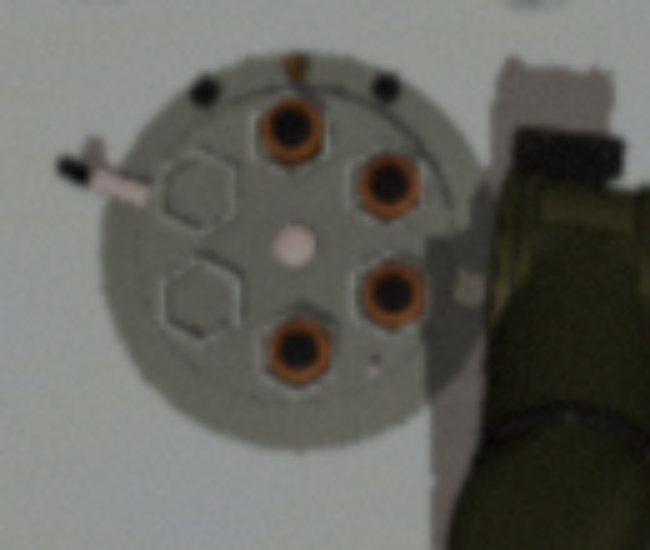

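```bash
python3 - <<'E'
from h import *
for n,box in(('scene',(190,212,225,246)),('top',(190,208,255,272))):
    z=np.load(f'pics/{n}0.npz'); P=cloud(n,z['d']); hsv=cv2.cvtColor(z['im'],cv2.COLOR_RGB2HSV)
    m=hsv[...,2]<60; k=np.zeros_like(m); k[box[0]:box[1],box[2]:box[3]]=1; m&=k&(P[...,2]>.015); q=P[m]; print(n,len(q),q.mean(0),q.min(0),q.max(0))
    t=q[q[:,2]>.046]; print('  top pts',len(t),t.mean(0))
    a=np.array([.5757,.1313]) if n=='top' else np.array([.578,.126])
    r=t[:,:2]-a; print('  ang',np.degrees(np.arctan2(r.mean(0)[1],r.mean(0)[0]))%360, np.hypot(*r.T).min(),np.hypot(*r.T).max())
    c=np.array([[0,0]]); 
E
```

```text
scene 23 [ 0.544427   -0.03713418  0.04483703] [ 0.53305368 -0.04836919  0.03677768] [ 0.55283773 -0.02068804  0.05297375]
  top pts 10 [ 0.53949633 -0.03783958  0.04964916]
  ang 256.77499630137356 0.15202650180346672 0.17686059765786924
top 48 [ 0.54101128 -0.02952605  0.04920955] [ 0.52838923 -0.04136846  0.03931685] [ 0.55383874 -0.01600192  0.0596924 ]
  top pts 33 [ 0.54069761 -0.03031386  0.05152808]
  ang 257.77960076032423 0.1527002305810101 0.17721603299161903
```

Request:
carry_out([
  [[0.03,0,-0.9,0.05,0.6,0,0.3],[0,0,0,0,0,-0.7,0.3],[0,0,0,0,0,-0.8,0.3],[0,0,0,0,0,-0.8,0.3],[0,0,0,0,0,-0.8,0.3],[0,0,0,0,0,-0.6,0.3],[0,0,0,0,0,0,0.3],[0,0,0,0,0,0,0.3]],
])

```text
time: 39.3
tcp_pos: [0.5424, -0.0304, 0.1164]
orientation: [0.766, 0.643, 0.001, 0.001]
force: [0.7, -0.1, -0.5]
finger_gap: 0.651
```

```bash
python3 go.py .5421 -.0306 .021 -12.3
```

```text
t 39.3 tcp [ 0.5424 -0.0304  0.1164] F [ 0.7 -0.1 -0.5] gap 57.3 j7 -0.04
shift units [-0.01 -0.01 -4.77] turn units [-0.006  0.02  -0.283]
```

Request:
carry_out([
  [[0,0.02,-0.28,0,0,-0.5,0.3],[0,0,0,0,0,-0.6,0.3],[0,0,0,0,0,-0.6,0.3],[0,0,0,0,0,-0.4,0.3],[0,0,0,0,0,0,0.3]],
])

```text
time: 39.8
tcp_pos: [0.5434, -0.0304, 0.0721]
orientation: [0.779, 0.627, 0.001, 0.0]
force: [0.7, -0.2, 0.6]
finger_gap: 0.649
```

```bash
python3 go.py .5421 -.0306 .021 -12.3; python3 - <<'E'
from h import *
grab('scene','s16'); a=cv2.imread('pics/s16.png')[130:240,200:340]; cv2.imwrite('pics/s16z.png',cv2.resize(a,None,fx=5,fy=5))
E
```

```text
t 39.8 tcp [ 0.5434 -0.0304  0.0721] F [ 0.7 -0.2  0.6] gap 57.1 j7 -0.05
shift units [-0.06 -0.01 -2.55] turn units [-0.006  0.018  0.011]
```

View pics/s16z.png

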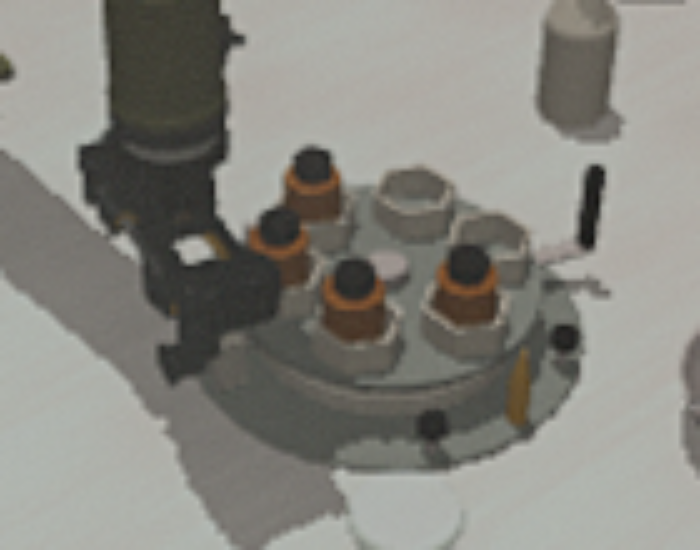

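Request:
carry_out([
  [[0,0.02,0,-0.06,0,-0.6,0.3],[0,0,0,0,0,-0.6,0.3],[0,0,0,0,0,-0.6,0.3],[0,0,0,0,0,-0.5,0.3],[0,0,0,0,0,-0.1,0.3],[0,0,0,0,0,0,0.3]],
])

```text
time: 40.45
tcp_pos: [0.5423, -0.0305, 0.02]
orientation: [0.779, 0.627, 0.0, -0.0]
force: [0.4, 0.4, -0.5]
finger_gap: 0.651
```

```bash
python3 go.py .5421 -.0306 .021 -12.3; python3 - <<'E'
from h import *
grab('scene','s17'); a=cv2.imread('pics/s17.png')[130:240,200:340]; cv2.imwrite('pics/s17z.png',cv2.resize(a,None,fx=5,fy=5))
E
```

```text
t 40.45 tcp [ 0.5423 -0.0305  0.02  ] F [ 0.4  0.4 -0.5] gap 57.2 j7 -0.05
shift units [-0.01 -0.01  0.05] turn units [-0.007  0.001  0.011]
```

View pics/s17z.png

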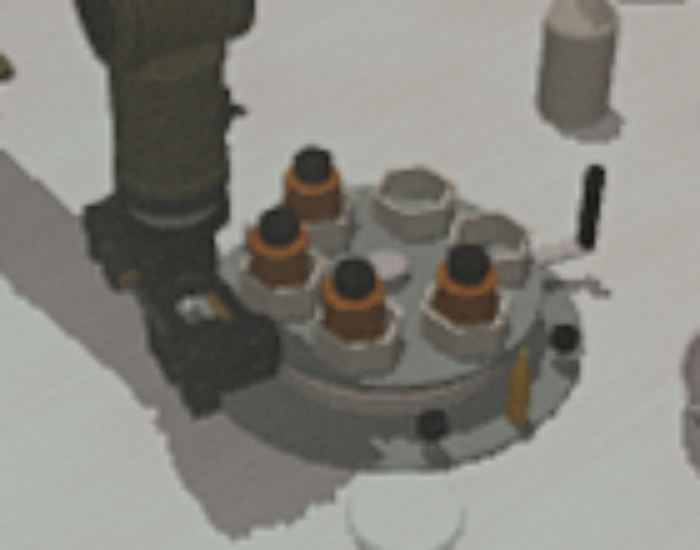

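Bottles are seated and the gripper straddles the knob. Next I'll close on it.

Request:
carry_out([
  [[0,0,0,0,0,0,0],[0,0,0,0,0,0,-0.6],[0,0,0,0,0,0,-1],[0,0,0,0,0,0,-1],[0,0,0,0,0,0,-1],[0,0,0,0,0,0,-1],[0,0,0,0,0,0,-1]],
], grip_force=40)

```text
time: 41.2
tcp_pos: [0.5382, -0.0293, 0.0207]
orientation: [0.779, 0.627, -0.002, -0.003]
force: [-1.9, -0.0, -2.4]
finger_gap: 0.282
```

```bash
python3 go.py .5421 -.0306 .021 -12.3
```

```text
t 41.2 tcp [ 0.5382 -0.0293  0.0207] F [-1.9 -0.  -2.4] gap 24.8 j7 -0.04
shift units [ 0.19 -0.07  0.01] turn units [-0.017 -0.051 -0.003]
```

Request:
carry_out([
  [[0,0,0,-0.11,-0.49,0,-1],[0,0,0,-0.11,-0.49,0,-1],[0,0,0,0,0,0,-1]],
])

```text
time: 41.5
tcp_pos: [0.5362, -0.0384, 0.0206]
orientation: [0.776, 0.631, 0.003, -0.007]
force: [-2.8, -4.0, -0.9]
finger_gap: 0.279
```

```bash
python3 go.py .5335 -.0508 .021 -12.3
```

```text
t 41.5 tcp [ 0.5362 -0.0384  0.0206] F [-2.8 -4.  -0.9] gap 24.5 j7 -0.02
shift units [-0.14 -0.62  0.02] turn units [-0.112 -0.027 -0.062]
```

Request:
carry_out([
  [[0,0,0,-0.15,-0.7,0,-1],[0,0,0,-0.15,-0.7,0,-1],[0,0,0,0,0,0,-1]],
])

```text
time: 41.8
tcp_pos: [0.5343, -0.0476, 0.0208]
orientation: [0.772, 0.636, 0.013, -0.015]
force: [-2.3, -8.7, -3.8]
finger_gap: 0.282
```

```bash
python3 go.py .5335 -.0508 .021 -12.3; python3 - <<'E'
from h import *
grab('scene','s18'); a=cv2.imread('pics/s18.png')[130:240,200:340]; cv2.imwrite('pics/s18z.png',cv2.resize(a,None,fx=5,fy=5))
E
```

```text
t 41.8 tcp [ 0.5343 -0.0476  0.0208] F [-2.3 -8.7 -3.8] gap 24.8 j7 0.01
shift units [-0.04 -0.16  0.01] turn units [-0.285  0.01  -0.161]
```

View pics/s18z.png

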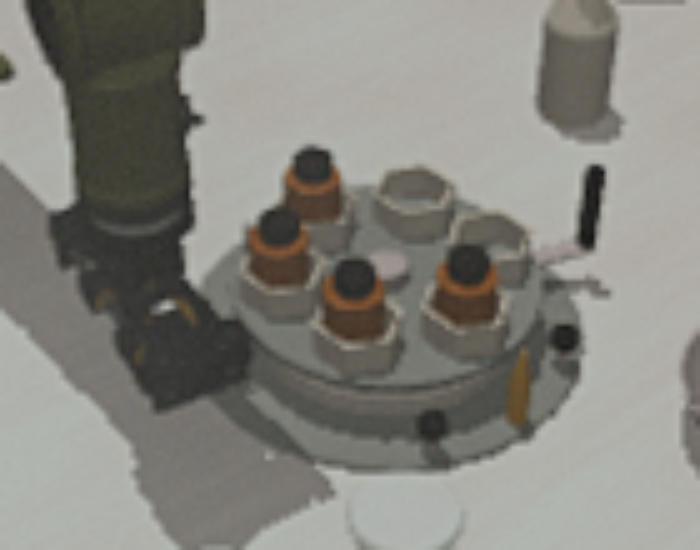

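Request:
carry_out([
  [[-0.15,0,-0.08,-0.06,-0.3,0,-1],[-0.15,0,-0.08,-0.06,-0.3,0,-1],[0,0,0,0,0,0,-1],[0,0,0,0,0,0,-1]],
])

```text
time: 42.25
tcp_pos: [0.5339, -0.0499, 0.0207]
orientation: [0.776, 0.63, 0.004, -0.002]
force: [-1.2, 3.9, -0.4]
finger_gap: 0.28
```

```bash
python3 go.py .5335 -.0508 .021 -12.3
```

```text
t 42.25 tcp [ 0.5339 -0.0499  0.0207] F [-1.2  3.9 -0.4] gap 24.6 j7 -0.01
shift units [-0.02 -0.04  0.01] turn units [-0.061  0.026 -0.057]
```

Request:
carry_out([
  [[0,0,0,-0.04,-0.2,0,-1],[0,0,0,0,0,0,-1],[0,0,0,0,0,0,0.3],[0,0,0,0,0,0,0.3],[0,0,0,0,0,0,0.3],[0,0,0,0,0,0,0.3],[0,0,0,0,0,0.6,0.3],[0,0,0,0,0,1,0.3],[0,0,0,0,0,1,0.3],[0,0,0,0,0,1,0.3],[0,0,0,0,0,1,0.3],[0,0,0,0,0,1,0.3]],
])

```text
time: 43.45
tcp_pos: [0.5412, -0.066, 0.1408]
orientation: [0.78, 0.626, 0.008, 0.008]
force: [0.5, -0.2, -0.1]
finger_gap: 0.652
```

Request:
carry_out([
  [[0,0,0,0,0,1,0.3],[0,0,0,0,-0.3,1,0.3],[0,0,0,0,-1,0.8,0.3],[0,0,0,0,-1,0.8,0.3],[0,0,0,0,-1,0,0.3],[0,0,0,0,-1,0,0.3],[0,0,0,0,-1,0,0.3],[0,0,0,0,0,0,0.3]],
])

```text
time: 44.25
tcp_pos: [0.5349, -0.1915, 0.2276]
orientation: [0.786, 0.619, 0.005, 0.017]
force: [-1.0, 0.4, -0.1]
finger_gap: 0.646
```

```bash
python3 go.py .5335 -.0508 .021 -12.3;python3 - <<'E'
from h import *
for n in('scene','top'):
    grab(n,n+'19'); a=cv2.imread(f'pics/{n}19.png'); a=a[130:240,200:340] if n=='scene' else a[140:250,160:290]
    cv2.imwrite(f'pics/{n}19z.png',cv2.resize(a,None,fx=5,fy=5))
z=np.load('pics/top19.npz'); P=cloud('top',z['d']); hsv=cv2.cvtColor(z['im'],cv2.COLOR_RGB2HSV)
m=hsv[...,2]<60; k=np.zeros_like(m); k[190:210,255:280]=1; m&=k&(P[...,2]>.03)&(P[...,2]<.06); q=P[m][:,:2]-[.5757,.1313]; print(len(q),np.hypot(*q.T).min(),np.hypot(*q.T).max())
E
```

```text
t 44.25 tcp [ 0.5349 -0.1915  0.2276] F [-1.   0.4 -0.1] gap 56.9 j7 0.13
shift units [ -0.07   7.03 -10.33] turn units [0.142 0.211 0.158]
49 0.17475519012256238 0.20018534136884764
```

View pics/scene19z.png

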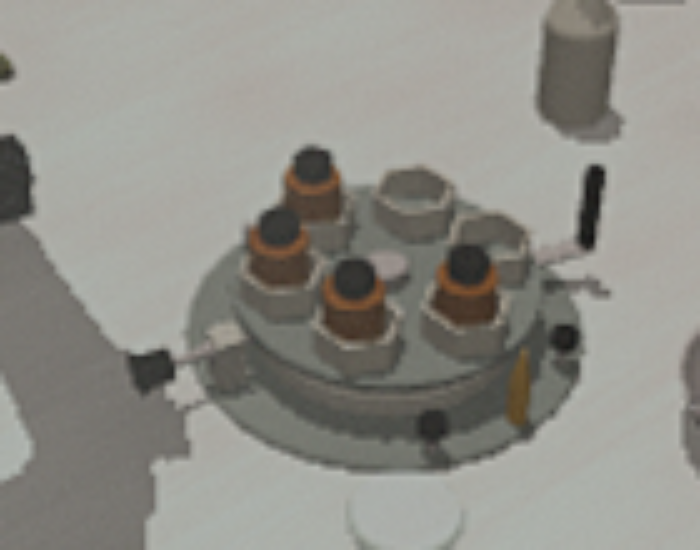

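View pics/top19z.png

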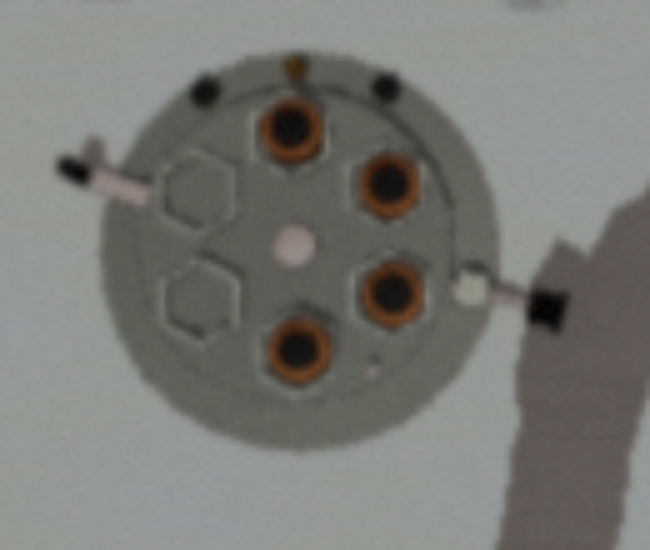

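Request:
carry_out([
  [[0.07,0.1,0.5,0.2,1,0,0],[0.07,0.1,0.5,0.2,1,0,0],[0,0,0.5,0.2,1,0,0],[0,0,0,0.2,1,0,0],[0,0,0,0.2,1,0,0],[0,0,0,0.2,1,0,0],[0,0,0,0.2,1,0,0],[0,0,0,0.2,1,0,0],[0,0,0,0.2,1,0,0],[0,0,0,0.2,1,0,0],[0,0,0,0.2,1,0,0],[0,0,0,0.2,1,0,0]],
])

```text
time: 45.55
tcp_pos: [0.582, 0.0982, 0.2257]
orientation: [0.685, 0.728, 0.004, -0.01]
force: [-0.2, 0.2, -0.4]
finger_gap: 0.496
```

Request:
carry_out([
  [[0,0,0,0.2,1,0,0],[0,0,0,0.2,1,0,0],[0,0,0,0.2,1,0,0],[0,0,0,0.2,1,0,0],[0,0,0,0.2,1,0,0],[0,0,0,0.2,1,0,0],[0,0,0,0.2,1,0,0],[0,0,0,0.2,1,0,0],[0,0,0,0.2,1,0,0],[0,0,0,0.1,0.6,0,0],[0,0,0,0,0,0,0],[0,0,0,0,0,0,0]],
])

```text
time: 46.75
tcp_pos: [0.6001, 0.3416, 0.2218]
orientation: [0.654, 0.756, 0.004, -0.022]
force: [-0.2, -0.6, 0.6]
finger_gap: 0.5
```

```bash
python3 go.py .625 .289 .12 0
```

```text
t 46.75 tcp [0.6001 0.3416 0.2218] F [-0.2 -0.6  0.6] gap 44.0 j7 -0.34
shift units [ 1.25 -2.63 -5.09] turn units [-0.26  -0.186 -1.031]
```

Request:
carry_out([
  [[-0.13,-0.09,-0.5,0.5,-0.9,0,0],[-0.13,-0.09,-0.5,0.4,-0.8,0,0],[0,0,0,0.2,-0.6,0,0],[0,0,0,0,0,-0.8,0],[0,0,0,0,0,-0.8,0],[0,0,0,0,0,-0.5,0],[0,0,0,0,0,0,0],[0,0,0,0,0,0,0]],
])

```text
time: 47.55
tcp_pos: [0.6223, 0.2857, 0.1801]
orientation: [0.706, 0.708, -0.002, 0.001]
force: [-0.0, 0.6, 0.2]
finger_gap: 0.501
```

```bash
python3 go.py .625 .289 .13 0
```

```text
t 47.55 tcp [0.6223 0.2857 0.1801] F [-0.   0.6  0.2] gap 44.0 j7 -0.4
shift units [ 0.14  0.17 -2.51] turn units [ 0.03  -0.013 -0.015]
```

Request:
carry_out([
  [[0.03,0,0,0.15,0.17,-0.6,0],[0,0,0,0,0,-0.7,0],[0,0,0,0,0,-0.7,0],[0,0,0,0,0,-0.4,0],[0,0,0,0,0,0,0]],
])

```text
time: 48.05
tcp_pos: [0.6256, 0.2899, 0.1287]
orientation: [0.706, 0.708, 0.0, -0.001]
force: [-0.2, -0.3, -0.0]
finger_gap: 0.501
```

```bash
python3 go.py .625 .289 .068 0; python3 - <<'E'
from h import *
for n in('scene','top'):
    grab(n,n+'20'); a=cv2.imread(f'pics/{n}20.png'); a=a[110:220,230:360] if n=='scene' else a[140:250,140:270]
    cv2.imwrite(f'pics/{n}20z.png',cv2.resize(a,None,fx=5,fy=5))
E
```

```text
t 48.05 tcp [0.6256 0.2899 0.1287] F [-0.2 -0.3 -0. ] gap 44.1 j7 -0.39
shift units [-0.03 -0.05 -3.04] turn units [-0.01  -0.007 -0.026]
```

View pics/scene20z.png

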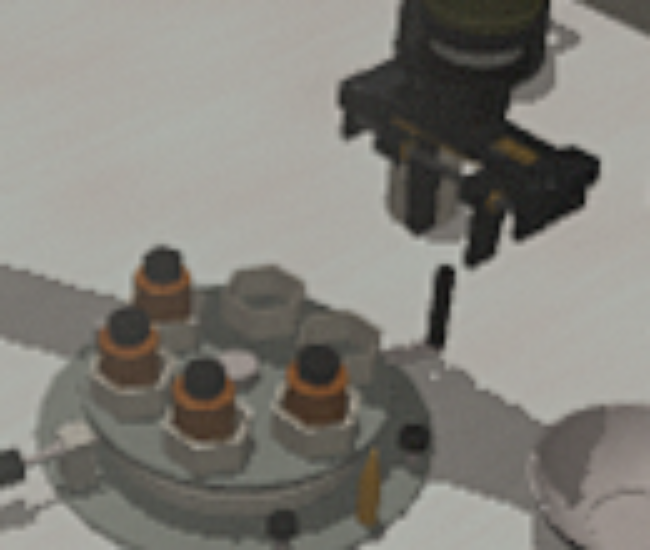

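View pics/top20z.png

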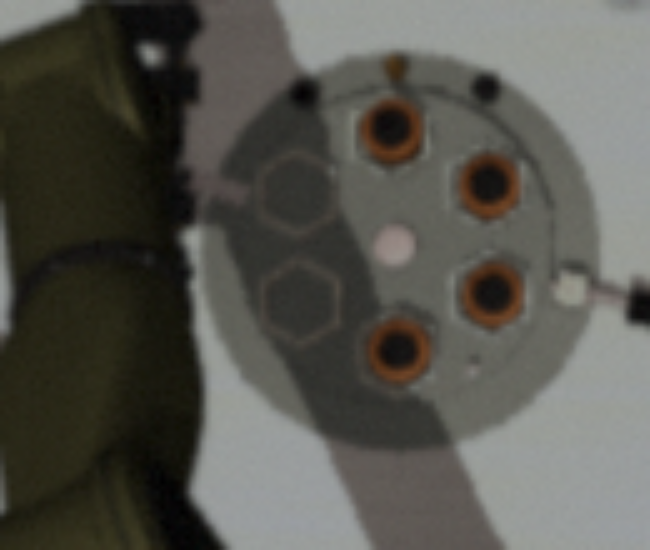

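Request:
carry_out([
  [[0,0,0,-0.1,-0.1,-0.6,0],[0,0,0,0,0,-0.7,0],[0,0,0,0,0,-0.4,0],[0,0,0,0,0,0,0]],
])

```text
time: 48.55
tcp_pos: [0.6247, 0.2882, 0.0943]
orientation: [0.706, 0.708, 0.002, -0.0]
force: [0.3, -0.4, -0.1]
finger_gap: 0.498
```

```bash
python3 go.py .624 .288 .068 0; python3 - <<'E'
from h import *
for n in('scene',):
    grab(n,n+'21'); a=cv2.imread(f'pics/{n}21.png'); a=a[120:200,270:360]
    cv2.imwrite(f'pics/{n}21z.png',cv2.resize(a,None,fx=7,fy=7))
E
```

```text
t 48.55 tcp [0.6247 0.2882 0.0943] F [ 0.3 -0.4 -0.1] gap 43.8 j7 -0.39
shift units [-0.04 -0.01 -1.31] turn units [-0.023  0.021 -0.025]
```

View pics/scene21z.png

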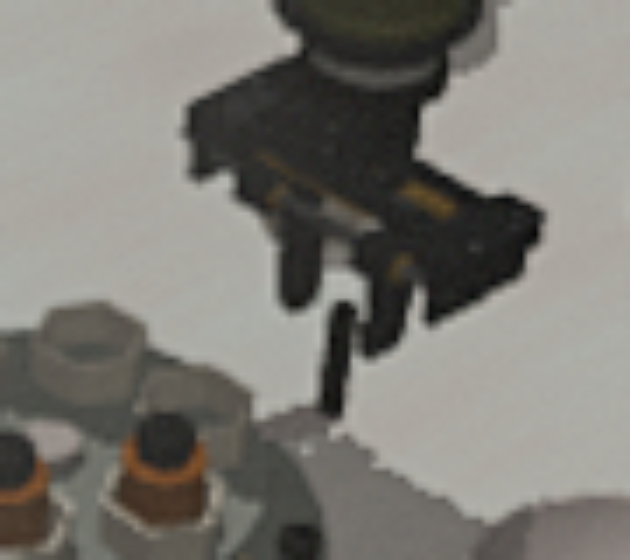

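Request:
carry_out([
  [[-0.02,0,0,0,0,-0.6,0],[0,0,0,0,0,-0.6,0],[0,0,0,0,0,0,0],[0,0,0,0,0,0,-0.2]],
])

```text
time: 49.0
tcp_pos: [0.6255, 0.2886, 0.0689]
orientation: [0.706, 0.708, 0.002, 0.001]
force: [-0.4, 0.3, 0.4]
finger_gap: 0.435
```

```bash
python3 go.py .624 .288 .068 0
```

```text
t 49.0 tcp [0.6255 0.2886 0.0689] F [-0.4  0.3  0.4] gap 38.3 j7 -0.39
shift units [-0.07 -0.03 -0.05] turn units [-0.006  0.032 -0.026]
```

Request:
carry_out([
  [[0,0,0,-0.4,0.05,0,-0.2],[0,0,0,-0.5,0.1,0,-0.2],[0,0,0,-0.5,0.1,0,-0.2],[0,0,0,-0.5,0.1,0,-0.2],[0,0,0,-0.5,0.05,0,-0.2],[0,0,0,-0.5,0,0,-0.2],[0,0,0,-0.5,-0.05,0,-0.2],[0,0,0,-0.5,-0.1,0,-0.2],[0,0,0,-0.5,-0.1,0,-0.2],[0,0,0,0,0,0,-0.2]],
])

```text
time: 50.0
tcp_pos: [0.5337, 0.2965, 0.0729]
orientation: [0.705, 0.71, 0.009, 0.004]
force: [1.7, -0.6, -1.9]
finger_gap: 0.397
```

```bash
python3 go.py .515 .290 .068 0; python3 - <<'E'
from h import *
for n in('scene',):
    grab(n,n+'22'); a=cv2.imread(f'pics/{n}22.png'); a=a[110:220,230:360]
    cv2.imwrite(f'pics/{n}22z.png',cv2.resize(a,None,fx=5,fy=5))
E
```

```text
t 50.0 tcp [0.5337 0.2965 0.0729] F [ 1.7 -0.6 -1.9] gap 34.9 j7 -0.43
shift units [-0.94 -0.32 -0.24] turn units [-0.056  0.128 -0.05 ]
```

View pics/scene22z.png

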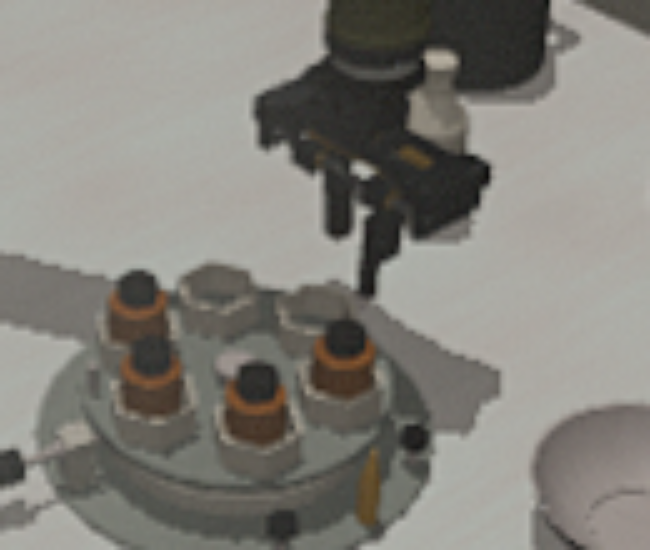

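Request:
carry_out([
  [[-0.05,0.12,-0.05,-0.5,-0.15,-0.2,-0.2],[0,0,0,-0.5,-0.15,0,-0.2],[0,0,0,-0.5,-0.15,0,-0.2],[0,0,0,-0.3,-0.1,0,-0.2],[0,0,0,0,0,0,-0.2]],
])

```text
time: 50.55
tcp_pos: [0.5165, 0.2903, 0.0714]
orientation: [0.709, 0.705, 0.02, 0.009]
force: [1.3, 0.9, -0.3]
finger_gap: 0.401
```

```bash
python3 go.py .515 .290 .068 0
```

```text
t 50.55 tcp [0.5165 0.2903 0.0714] F [ 1.3  0.9 -0.3] gap 35.3 j7 -0.44
shift units [-0.07 -0.01 -0.17] turn units [-0.111  0.299  0.036]
```

Request:
carry_out([
  [[-0.1,0.3,0,-0.4,-0.1,0,-0.2],[0,0,0,-0.5,-0.1,0,-0.2],[0,0,0,-0.5,-0.1,0,-0.2],[0,0,0,0,0,0,-0.2]],
])

```text
time: 50.95
tcp_pos: [0.5173, 0.289, 0.0741]
orientation: [0.712, 0.702, 0.027, 0.013]
force: [-0.1, -0.0, -0.1]
finger_gap: 0.4
```

```bash
python3 go.py .515 .290 .068 0; cat > pin.py <<'E'
import sys
from h import *
tag=sys.argv[1]
im,d=grab('top','top'+tag); im2,d2=grab('scene','scene'+tag)
a=cv2.imread(f'pics/top{tag}.png')[140:250,150:290]; cv2.imwrite(f'pics/top{tag}z.png',cv2.resize(cv2.convertScaleAbs(a,alpha=1.5),None,fx=5,fy=5,interpolation=cv2.INTER_CUBIC))
a=cv2.imread(f'pics/scene{tag}.png')[110:220,230:360]; cv2.imwrite(f'pics/scene{tag}z.png',cv2.resize(a,None,fx=5,fy=5))
# cap angles by amber/cap at .122 in top frame
P=cloud('top',d); A=np.array([.5757,.1313]); hsv=cv2.cvtColor(im,cv2.COLOR_RGB2HSV)
m=(P[...,2]>.112)&(P[...,2]<.135)&(hsv[...,2]<70)&(np.hypot(P[...,0]-A[0],P[...,1]-A[1])<.115)
k,l,s,c=cv2.connectedComponentsWithStats(m.astype(np.uint8))
for i in range(1,k):
    if s[i,4]<15: continue
    p=onplane('top',[c[i]],.122)[0][:2]-A; print('cap r',np.hypot(*p).round(4),'ang',(np.degrees(np.arctan2(p[1],p[0]))%360).round(1),s[i,4])
# pin: isolated tall-bright spot at r .106
rr=np.hypot(P[...,0]-A[0],P[...,1]-A[1])
E
python3 pin.py 23
```

```text
t 50.95 tcp [0.5173 0.289  0.0741] F [-0.1 -0.  -0.1] gap 35.2 j7 -0.45
shift units [-0.11  0.05 -0.3 ] turn units [-0.138  0.41   0.099]
cap r 0.08 ang 33.7 57
cap r 0.0791 ang 333.6 56
cap r 0.0802 ang 276.3 53
cap r 0.0759 ang 217.9 56
```

View pics/top23z.png

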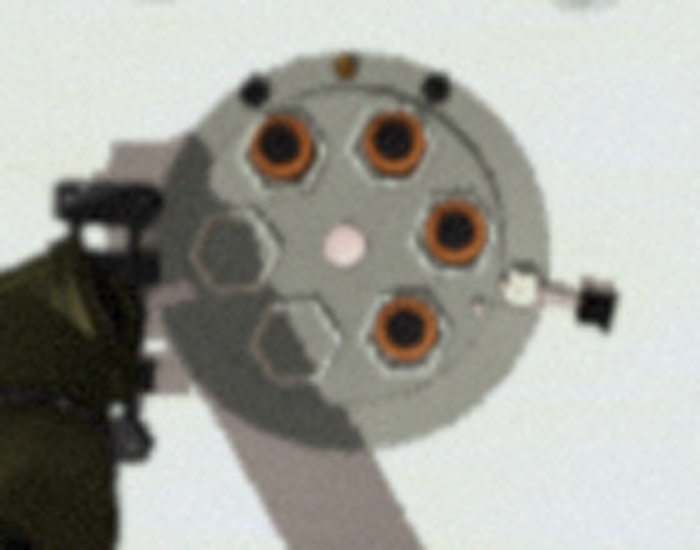

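Request:
carry_out([
  [[-0.07,0.2,0.05,0.5,0.1,-0.1,-0.2],[-0.07,0.2,0.05,0.6,0.1,-0.1,-0.2],[0,0,0,0.6,0.1,-0.1,-0.2],[0,0,0,0.6,0.05,0,-0.2],[0,0,0,0.6,0,0,-0.2],[0,0,0,0.6,-0.05,0,-0.2],[0,0,0,0.6,-0.1,0,-0.2],[0,0,0,0.6,-0.1,0,-0.2],[0,0,0,0,0,0,-0.2],[0,0,0,0,0,0,-0.2]],
])

```text
time: 52.05
tcp_pos: [0.5892, 0.2876, 0.0634]
orientation: [0.704, 0.709, -0.021, -0.012]
force: [0.1, 0.3, -0.0]
finger_gap: 0.399
```

```bash
python3 go.py .627 .289 .068 0
```

```text
t 52.05 tcp [0.5892 0.2876 0.0634] F [ 0.1  0.3 -0. ] gap 35.1 j7 -0.39
shift units [1.89 0.07 0.23] turn units [ 0.097 -0.337 -0.053]
```

Request:
carry_out([
  [[0.05,-0.17,0,0.6,0.05,0.1,-0.2],[0.05,-0.17,0,0.6,0,0.1,-0.2],[0,0,0,0.5,0,0,-0.2],[0,0,0,0.2,0,0,-0.2],[0,0,0,0,0,0,-0.2],[0,0,0,0,0,0,-0.2]],
])

```text
time: 52.65
tcp_pos: [0.6262, 0.2894, 0.0678]
orientation: [0.704, 0.711, 0.001, -0.0]
force: [-0.2, 1.3, -0.6]
finger_gap: 0.405
```

```bash
python3 go.py .627 .289 .068 0; python3 pin.py 24;  python3 -c "
from cups import *
z=np.load('pics/top24.npz'); x,N,c=cups('top',z['im'],z['d'],(.5757,.1313)); print(np.degrees(x[2])%60,x)"
```

```text
t 52.65 tcp [0.6262 0.2894 0.0678] F [-0.2  1.3 -0.6] gap 35.7 j7 -0.38
shift units [ 0.04 -0.02  0.01] turn units [-0.009  0.008 -0.069]
cap r 0.0797 ang 30.0 57
cap r 0.0791 ang 330.2 58
cap r 0.0801 ang 273.3 56
cap r 0.0762 ang 214.7 55
32.31547680123203 [0.57597672 0.13147285 0.56401147]
```

View pics/scene24z.png

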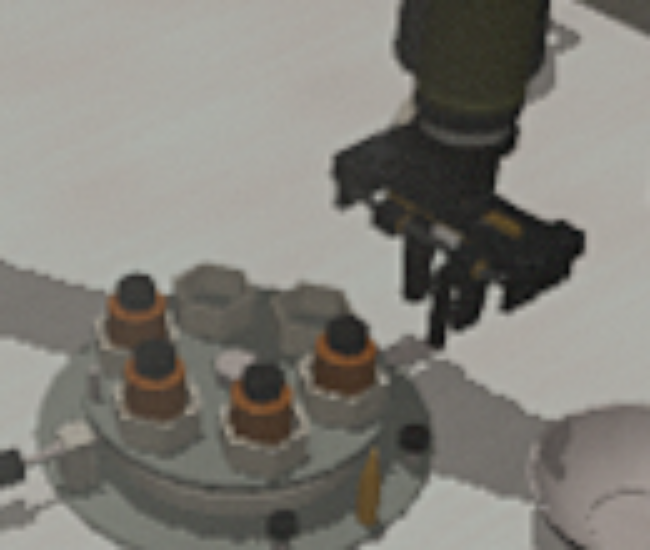

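View pics/top24z.png

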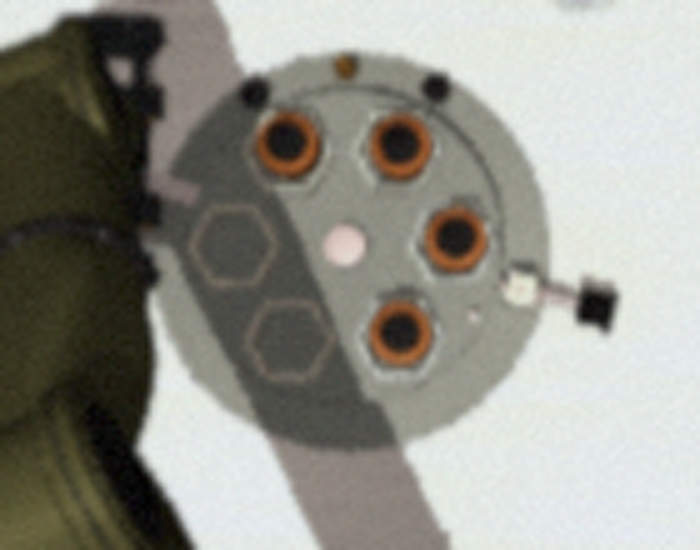

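Request:
carry_out([
  [[0,0,-0.05,-0.4,0.05,0,-0.2],[0,0,0,-0.5,0.1,0,-0.2],[0,0,0,-0.5,0.1,0,-0.2],[0,0,0,-0.5,0.1,0,-0.2],[0,0,0,-0.5,0,0,-0.2],[0,0.05,0,-0.5,0,0,-0.2],[0,0.05,0,-0.5,-0.1,0,-0.2],[0,0.05,0,-0.5,-0.15,0,-0.2],[0,0.05,0,-0.5,-0.15,-0.1,-0.2],[0,0.05,0,-0.5,-0.15,-0.1,-0.2],[0,0.05,0,-0.4,-0.1,0,-0.2],[0,0,0,-0.4,-0.1,0,-0.2]],
])

```text
time: 53.95
tcp_pos: [0.5145, 0.287, 0.0665]
orientation: [0.706, 0.708, -0.001, -0.011]
force: [26.8, 7.9, -18.3]
finger_gap: 0.406
```

```bash
python3 go.py .517 .289 .068 0
```

```text
t 53.95 tcp [0.5145 0.287  0.0665] F [ 26.8   7.9 -18.3] gap 35.7 j7 -0.42
shift units [0.12 0.1  0.07] turn units [-0.1   -0.115 -0.02 ]
```

Request:
carry_out([
  [[-0.05,-0.06,0,0.5,0.1,0,-0.2],[-0.05,-0.06,0,0.6,0.1,0,-0.2],[0,0,0,0.6,0.1,0,-0.2],[0,0,0,0.6,0.05,0,-0.2],[0,0,0,0.6,0,0,-0.2],[0,0,0,0.6,0,0,-0.2],[0,0,0,0.6,-0.05,0,-0.2],[0,0,0,0.6,-0.1,0,-0.2],[0,0,0,0.6,-0.1,0,-0.2],[0,0,0,0.2,0,0,-0.2],[0,0,0,0,0,0,-0.2],[0,0,0,0,0,0,-0.2]],
])

```text
time: 55.15
tcp_pos: [0.6115, 0.2786, 0.0591]
orientation: [0.707, 0.707, -0.021, -0.006]
force: [-0.0, 0.7, 0.9]
finger_gap: 0.4
```

```bash
python3 go.py .627 .289 .068 0; python3 pin.py 25;  python3 -c "
from cups import *
z=np.load('pics/top25.npz'); x,N,c=cups('top',z['im'],z['d'],(.5757,.1313)); print(np.degrees(x[2])%60,x)"
```

```text
t 55.15 tcp [0.6115 0.2786 0.0591] F [-0.   0.7  0.9] gap 35.2 j7 -0.39
shift units [0.77 0.52 0.45] turn units [ 0.154 -0.273 -0.   ]
cap r 0.0797 ang 0.4 59
cap r 0.0801 ang 60.1 59
cap r 0.0805 ang 302.9 55
cap r 0.0763 ang 244.6 54
2.5568756714603635 [0.57622647 0.13149097 0.0446259 ]
```

Request:
carry_out([
  [[0.15,-0.27,0,0.4,0.5,0.4,-0.2],[0,0,0,0.4,0,0,-0.2],[0,0,0,0,0,0,-0.2]],
])

```text
time: 55.55
tcp_pos: [0.6231, 0.28, 0.064]
orientation: [0.707, 0.707, -0.009, 0.002]
force: [-0.4, 0.3, -0.1]
finger_gap: 0.399
```

```bash
python3 go.py .627 .289 .068 0
```

```text
t 55.55 tcp [0.6231 0.28   0.064 ] F [-0.4  0.3 -0.1] gap 35.1 j7 -0.39
shift units [0.2  0.45 0.2 ] turn units [ 0.11  -0.074  0.001]
```

Request:
carry_out([
  [[0.11,-0.07,0,0.2,0.45,0.2,-0.2],[0,0,0,0,0,0,-0.2],[0,0,0,0,0,0,-0.2]],
])

```text
time: 55.85
tcp_pos: [0.6268, 0.2924, 0.0689]
orientation: [0.707, 0.708, 0.002, -0.001]
force: [0.2, -0.6, 0.8]
finger_gap: 0.4
```

```bash
python3 go.py .627 .289 .068 0; python3 pin.py 26
```

```text
t 55.85 tcp [0.6268 0.2924 0.0689] F [ 0.2 -0.6  0.8] gap 35.2 j7 -0.39
shift units [ 0.01 -0.17 -0.05] turn units [-0.033  0.003 -0.011]
cap r 0.0797 ang 0.6 59
cap r 0.0798 ang 60.1 60
cap r 0.0805 ang 302.9 57
cap r 0.0759 ang 244.6 52
```

View pics/scene26z.png

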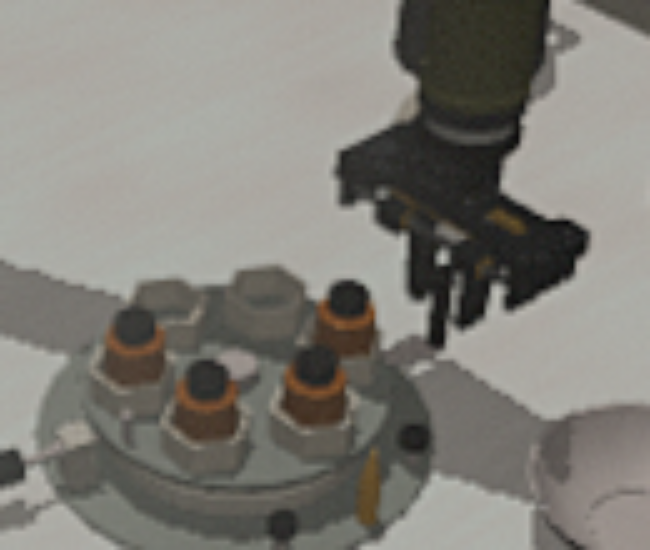

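Two teeth are done, the bottles are seated and the lever is at rest. Third stroke next.

Request:
carry_out([
  [[0,0,0,-0.4,0,0,-0.2],[0,0,0,-0.5,0.05,0,-0.2],[0,0,0,-0.5,0.1,0,-0.2],[0,0,0,-0.5,0.1,0,-0.2],[0,0,0,-0.5,0,0,-0.2],[0,0.05,0,-0.5,0,0,-0.2],[0,0.05,0,-0.5,-0.1,0,-0.2],[0,0.05,0,-0.5,-0.15,0,-0.2],[0,0.05,0,-0.5,-0.15,-0.1,-0.2],[0,0.05,0,-0.5,-0.15,-0.1,-0.2],[0,0.05,0,-0.4,-0.1,0,-0.2],[0,0,0,-0.4,-0.1,0,-0.2]],
])

```text
time: 57.15
tcp_pos: [0.5146, 0.2871, 0.0677]
orientation: [0.706, 0.708, -0.001, -0.012]
force: [25.2, 6.5, -16.6]
finger_gap: 0.399
```

```bash
python3 go.py .517 .289 .068 0
```

```text
t 57.15 tcp [0.5146 0.2871 0.0677] F [ 25.2   6.5 -16.6] gap 35.1 j7 -0.42
shift units [0.12 0.1  0.01] turn units [-0.117 -0.135 -0.012]
```

Request:
carry_out([
  [[0,-0.06,0,0.5,0.1,0,-0.2],[0,-0.06,0,0.6,0.1,0,-0.2],[0,0,0,0.6,0.1,0,-0.2],[0,-0.05,0,0.6,0.05,0.05,-0.2],[0,-0.05,0,0.6,0,0.05,-0.2],[0,-0.05,0,0.6,0,0.05,-0.2],[0,-0.05,0,0.6,0,0.05,-0.2],[0,0,0,0.6,0,0.05,-0.2],[0,0,0,0.6,0,0,-0.2],[0,0,0,0.6,0,0,-0.2],[0,0,0,0.2,0,0,-0.2],[0,0,0,0,0,0,-0.2]],
])

```text
time: 58.35
tcp_pos: [0.633, 0.2883, 0.0689]
orientation: [0.707, 0.707, 0.003, -0.0]
force: [-0.3, -0.1, -0.9]
finger_gap: 0.401
```

```bash
python3 go.py .627 .289 .068 0
```

```text
t 58.35 tcp [0.633  0.2883 0.0689] F [-0.3 -0.1 -0.9] gap 35.3 j7 -0.38
shift units [-0.3   0.04 -0.04] turn units [-0.034  0.024 -0.004]
```

```bash
python3 pin.py 27;  python3 -c "
from cups import *
z=np.load('pics/top27.npz'); x,N,c=cups('top',z['im'],z['d'],(.5757,.1313)); print(np.degrees(x[2])%60,x)"
```

```text
cap r 0.0802 ang 334.9 60
cap r 0.0795 ang 32.2 58
cap r 0.0762 ang 276.7 54
cap r 0.0801 ang 92.1 56
34.28114914543245 [0.57639727 0.13171894 0.59831892]
```

Request:
carry_out([
  [[0,0,0,-0.5,0,0,-0.2],[0,0,0,-0.6,0.1,0,-0.2],[0,0,0,-0.5,0.1,0,-0.2],[0,0,0,-0.5,0.1,0,-0.2],[0,0,0,-0.5,0.05,0,-0.2],[0,0.05,0,-0.5,0,0,-0.2],[0,0.05,0,-0.5,-0.1,0,-0.2],[0,0.05,0,-0.5,-0.15,0,-0.2],[0,0.05,0,-0.5,-0.15,-0.1,-0.2],[0,0.05,0,-0.5,-0.15,-0.1,-0.2],[0,0.05,0,-0.4,-0.1,0,-0.2],[0,0,0,-0.4,-0.1,0,-0.2]],
])

```text
time: 59.65
tcp_pos: [0.5151, 0.2796, 0.0675]
orientation: [0.708, 0.707, -0.005, -0.011]
force: [3.2, -1.9, 0.6]
finger_gap: 0.401
```

```bash
python3 go.py .517 .289 .068 0
```

```text
t 59.65 tcp [0.5151 0.2796 0.0675] F [ 3.2 -1.9  0.6] gap 35.3 j7 -0.41
shift units [0.1  0.47 0.03] turn units [-0.06  -0.168  0.01 ]
```

```bash
python3 pin.py 28;  python3 -c "
from cups import *
z=np.load('pics/top28.npz'); x,N,c=cups('top',z['im'],z['d'],(.5757,.1313)); print(np.degrees(x[2])%60,x)"
```

```text
cap r 0.0805 ang 4.5 55
cap r 0.0761 ang 306.3 58
cap r 0.0799 ang 61.7 59
cap r 0.0797 ang 121.6 59
3.9588235859310226 [0.57636002 0.13205055 0.06909451]
```

View pics/scene28z.png

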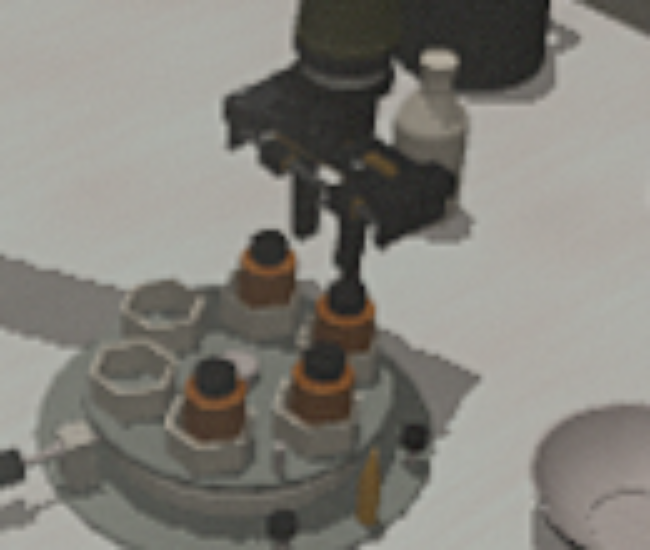

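View pics/top28z.png

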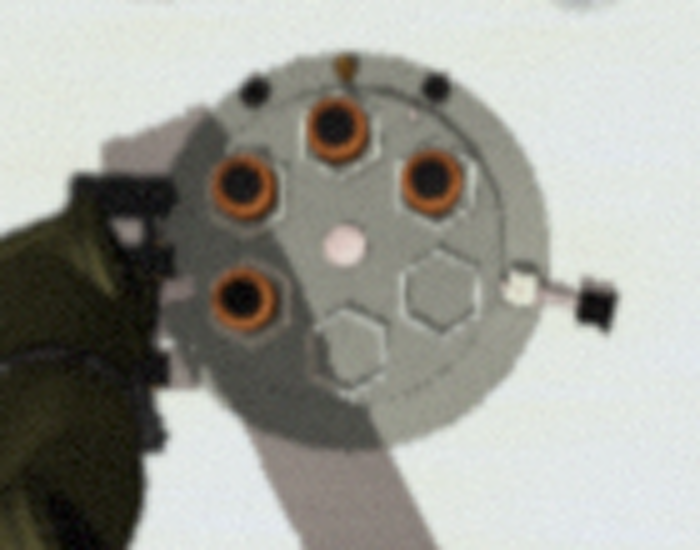

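Request:
carry_out([
  [[-0.03,-0.1,0,0.5,0.25,0,-0.2],[-0.03,-0.1,0,0.6,0.25,0,-0.2],[0,0,0,0.6,0.15,0,-0.2],[0,-0.05,0,0.6,0.05,0.05,-0.2],[0,-0.05,0,0.6,0,0.05,-0.2],[0,-0.05,0,0.6,0,0.05,-0.2],[0,-0.05,0,0.6,0,0.05,-0.2],[0,0,0,0.6,0,0.05,-0.2],[0,0,0,0.6,0,0,-0.2],[0,0,0,0.5,0,0,-0.2],[0,0,0,0,0,0,-0.2],[0,0,0,0,0,0,-0.2]],
])

```text
time: 60.95
tcp_pos: [0.6319, 0.2928, 0.069]
orientation: [0.707, 0.707, 0.004, 0.011]
force: [0.2, 0.7, -0.3]
finger_gap: 0.395
```

```bash
python3 go.py .627 .289 .068 0;python3 pin.py 29;  python3 -c "
from cups import *
z=np.load('pics/top29.npz'); x,N,c=cups('top',z['im'],z['d'],(.5757,.1313)); print(np.degrees(x[2])%60,x)"
```

```text
t 60.95 tcp [0.6319 0.2928 0.069 ] F [ 0.2  0.7 -0.3] gap 34.8 j7 -0.4
shift units [-0.24 -0.19 -0.05] turn units [0.069 0.151 0.001]
cap r 0.0803 ang 3.4 58
cap r 0.0797 ang 60.8 61
cap r 0.0758 ang 305.1 56
cap r 0.0797 ang 120.7 57
2.9638561513400727 [0.57640223 0.13196828 0.05172905]
```

View pics/scene29z.png

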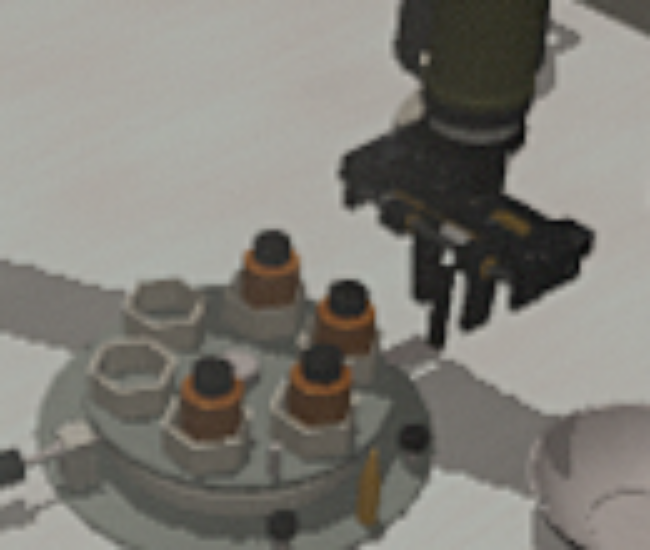

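Request:
carry_out([
  [[0.03,0.07,0,-0.5,-0.05,0,-0.2],[0.03,0.07,0,-0.4,0,0,-0.2],[0,0,0,-0.4,0.05,0,-0.2],[0,0,0,-0.4,0.1,0,-0.2],[0,0,0,-0.4,0.05,0,-0.2],[0,0,0,-0.4,0.05,0,-0.2],[0,0.05,0,-0.4,0,0,-0.2],[0,0.05,0,-0.4,0,0,-0.2],[0,0.05,0,-0.4,-0.05,0,-0.2],[0,0.05,0,-0.4,-0.1,0,-0.2],[0,0.05,0,-0.4,-0.1,-0.05,-0.2],[0,0.05,0,-0.4,-0.1,-0.05,-0.2]],
])

```text
time: 62.25
tcp_pos: [0.5293, 0.2935, 0.0697]
orientation: [0.706, 0.708, -0.01, -0.014]
force: [2.1, 1.7, 2.1]
finger_gap: 0.401
```

```bash
python3 go.py .517 .289 .068 0
```

```text
t 62.25 tcp [0.5293 0.2935 0.0697] F [2.1 1.7 2.1] gap 35.3 j7 -0.42
shift units [-0.62 -0.23 -0.09] turn units [-0.043 -0.243 -0.016]
```

Request:
carry_out([
  [[0,-0.1,0,-0.35,-0.1,0,-0.2],[0,0,0,-0.35,-0.1,0,-0.2],[0,0,0,-0.35,-0.1,0,-0.2],[0,0,0,-0.35,-0.05,0,-0.2],[0,0,0,-0.3,0,0,-0.2]],
])

```text
time: 62.75
tcp_pos: [0.5152, 0.2877, 0.071]
orientation: [0.709, 0.705, 0.014, 0.002]
force: [12.4, 0.4, -10.2]
finger_gap: 0.401
```

```bash
python3 go.py .517 .289 .068 0;python3 pin.py 30;  python3 -c "
from cups import *
z=np.load('pics/top30.npz'); x,N,c=cups('top',z['im'],z['d'],(.5757,.1313)); print(np.degrees(x[2])%60,x)"
```

```text
t 62.75 tcp [0.5152 0.2877 0.071 ] F [ 12.4   0.4 -10.2] gap 35.3 j7 -0.43
shift units [ 0.09  0.07 -0.15] turn units [-0.126  0.16   0.04 ]
cap r 0.0806 ang 36.1 58
cap r 0.076 ang 338.1 56
cap r 0.0801 ang 93.3 56
cap r 0.0798 ang 153.1 56
35.52296199821187 [0.57646211 0.13202984 0.61999265]
```

Stop reached on stroke 5. Return the lever.

Request:
carry_out([
  [[-0.06,0.05,0,0.5,0.1,0,-0.2],[-0.06,0.05,0,0.5,0.1,0,-0.2],[0,0,0,0.5,0.1,0,-0.2],[0,-0.05,0,0.5,0.05,0.05,-0.2],[0,-0.05,0,0.5,0,0.05,-0.2],[0,-0.05,0,0.5,0,0.05,-0.2],[0,-0.05,0,0.5,0,0.05,-0.2],[0,0,0,0.5,0,0.05,-0.2],[0,0,0,0.5,0,0,-0.2],[0,0,0,0.5,0,0,-0.2],[0,0,0,0.4,0,0,-0.2],[0,0,0,0,0,0,-0.2]],
])

```text
time: 64.05
tcp_pos: [0.6204, 0.2866, 0.0734]
orientation: [0.71, 0.704, 0.002, 0.011]
force: [-1.0, -0.6, -0.2]
finger_gap: 0.4
```

```bash
python3 go.py .627 .289 .068 0;python3 pin.py 31;  python3 -c "
from cups import *
z=np.load('pics/top31.npz'); x,N,c=cups('top',z['im'],z['d'],(.5757,.1313)); print(np.degrees(x[2])%60,x)"
```

```text
t 64.05 tcp [0.6204 0.2866 0.0734] F [-1.  -0.6 -0.2] gap 35.2 j7 -0.4
shift units [ 0.33  0.12 -0.27] turn units [0.088 0.132 0.066]
cap r 0.0803 ang 33.9 56
cap r 0.0761 ang 335.5 59
cap r 0.0799 ang 91.0 58
cap r 0.0799 ang 151.5 55
33.10107648230262 [0.57661249 0.1321382  0.57772277]
```

View pics/top31z.png

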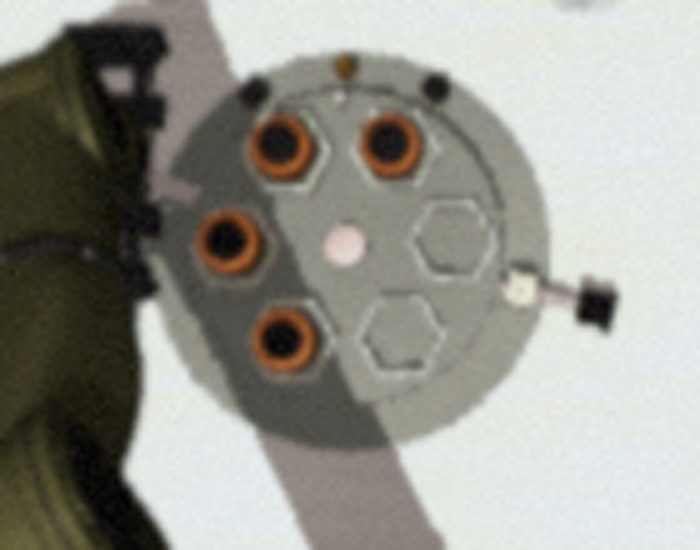

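Request:
carry_out([
  [[0.04,0.06,0,0,0,0.6,-0.2],[0.04,0.06,0,0,0,1,-0.2],[0,0,0,0,0,1,-0.2],[0,0,0,0,0,1,-0.2],[0,0,0,0,0,1,-0.2],[0,0,0,0,0,1,-0.2],[0,0,0,-0.1,-0.5,1,0.3],[0,0,-0.4,-0.25,-1,0,0.3],[0,0,-0.4,-0.25,-1,0,0.3],[0,0,-0.4,-0.25,-1,0,0.3],[0,0,0,-0.25,-1,0,0.3],[0,0,0,-0.25,-1,0,0.3]],
])

```text
time: 65.35
tcp_pos: [0.585, 0.1793, 0.2214]
orientation: [0.765, 0.644, 0.002, -0.004]
force: [0.1, -1.0, -0.2]
finger_gap: 0.648
```

Request:
carry_out([
  [[0,0,0,-0.25,-1,0,0.3],[0,0,0,-0.25,-1,0,0.3],[0,0,0,-0.25,-1,0,0.3],[0,0,0,-0.25,-1,0,0.3],[0,0,0,-0.25,-1,0,0.3],[0,0,0,-0.25,-1,0,0.3],[0,0,0,-0.25,-1,0,0.3],[0,0,0,-0.25,-0.9,0,0.3],[0,0,0,-0.2,-0.5,0,0.3],[0,0,0,0,0,0,0.3],[0,0,0,0,0,0,0.3]],
])

```text
time: 66.45
tcp_pos: [0.5351, 0.0033, 0.232]
orientation: [0.766, 0.643, 0.006, -0.005]
force: [-0.7, -0.2, 0.5]
finger_gap: 0.651
```

```bash
python3 go.py .5335 -.0515 .12 -12.3
```

```text
t 66.45 tcp [0.5351 0.0033 0.232 ] F [-0.7 -0.2  0.5] gap 57.3 j7 -0.13
shift units [-0.08 -2.74 -5.6 ] turn units [-0.104  0.019 -0.295]
```

Request:
carry_out([
  [[-0.05,0,-0.15,0,-0.8,0,0.3],[-0.05,0,-0.15,0,-0.8,0,0.3],[0,0,0,0,-0.7,0,0.3],[0,0,0,-0.08,-0.3,-0.6,0.3],[0,0,0,0,0,-0.8,0.3],[0,0,0,0,0,-0.8,0.3],[0,0,0,0,0,-0.8,0.3],[0,0,0,0,0,-0.8,0.3],[0,0,0,0,0,-0.8,0.3],[0,0,0,0,0,-0.4,0.3],[0,0,0,0,0,0,0.3]],
])

```text
time: 67.55
tcp_pos: [0.5357, -0.0603, 0.1288]
orientation: [0.781, 0.624, 0.001, 0.004]
force: [-0.1, -0.4, -0.5]
finger_gap: 0.649
```

```bash
python3 go.py .5335 -.0515 .09 -12.3
```

```text
t 67.55 tcp [ 0.5357 -0.0603  0.1288] F [-0.1 -0.4 -0.5] gap 57.1 j7 -0.05
shift units [-0.11  0.44 -1.94] turn units [0.033 0.048 0.061]
```

Request:
carry_out([
  [[0.03,0.05,0.06,-0.12,0.44,0,0.3],[0,0,0,0,0,-0.6,0.3],[0,0,0,0,0,-0.7,0.3],[0,0,0,0,0,-0.5,0.3],[0,0,0,0,0,0,0.3]],
])

```text
time: 68.05
tcp_pos: [0.5351, -0.0509, 0.0926]
orientation: [0.778, 0.628, 0.002, 0.001]
force: [-0.3, -0.3, 0.5]
finger_gap: 0.648
```

```bash
python3 go.py .5335 -.0515 .021 -12.3; python3 - <<'E'
from h import *
grab('scene','s32'); a=cv2.imread('pics/s32.png')[130:240,200:340]; cv2.imwrite('pics/s32z.png',cv2.resize(a,None,fx=5,fy=5))
E
```

```text
t 68.05 tcp [ 0.5351 -0.0509  0.0926] F [-0.3 -0.3  0.5] gap 57.1 j7 -0.04
shift units [-0.08 -0.03 -3.58] turn units [ 0.     0.03  -0.009]
```

View pics/s32z.png

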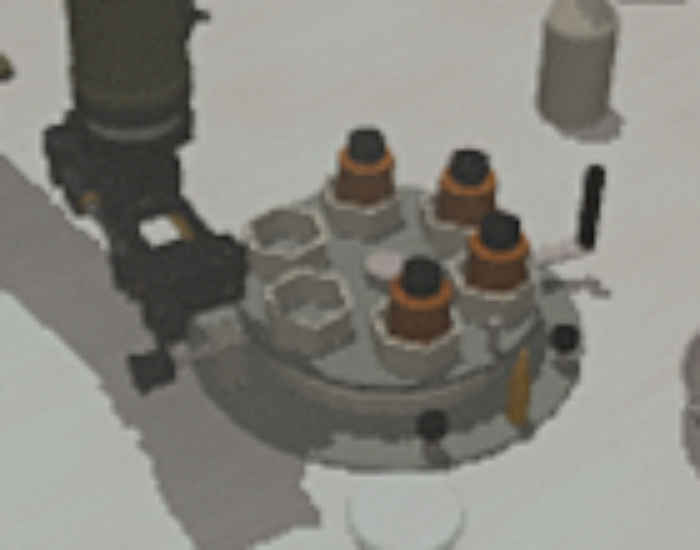

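Request:
carry_out([
  [[0,0.03,0,-0.1,0,-0.6,0.3],[0,0,0,0,0,-0.7,0.3],[0,0,0,0,0,-0.7,0.3],[0,0,0,0,0,-0.7,0.3],[0,0,0,0,0,-0.6,0.3],[0,0,0,0,0,-0.2,0.3],[0,0,0,0,0,0,0.3]],
])

```text
time: 68.8
tcp_pos: [0.5343, -0.0512, 0.0192]
orientation: [0.778, 0.628, 0.001, 0.001]
force: [-0.7, -0.6, -0.0]
finger_gap: 0.648
```

```bash
python3 go.py .5335 -.0515 .021 -12.3
```

```text
t 68.8 tcp [ 0.5343 -0.0512  0.0192] F [-0.7 -0.6 -0. ] gap 57.0 j7 -0.03
shift units [-0.04 -0.02  0.09] turn units [ 0.004  0.025 -0.008]
```

Next I'll grip and push home along (+0.21, +0.98).

Request:
carry_out([
  [[0,0,0,0,0,0,-0.4],[0,0,0,0,0,0,-1],[0,0,0,0,0,0,-1],[0,0,0,0,0,0,-1],[0,0,0,0,0,0,-1],[0,0,0,0,0,0,-1],[0,0,0,0.1,0.5,0,-1],[0,0,0,0.11,0.55,0,-1],[0,0,0,0.11,0.55,0,-1],[0,0,0,0,0,0,-1]],
], grip_force=40)

```text
time: 69.8
tcp_pos: [0.5385, -0.0292, 0.0202]
orientation: [0.781, 0.625, -0.004, 0.006]
force: [-0.7, 1.1, -0.4]
finger_gap: 0.277
```

```bash
python3 go.py .5382 -.0293 .021 -12.3
```

```text
t 69.8 tcp [ 0.5385 -0.0292  0.0202] F [-0.7  1.1 -0.4] gap 24.4 j7 -0.07
shift units [-0.01 -0.    0.04] turn units [0.103 0.005 0.043]
```

Request:
carry_out([
  [[0.05,0,0,0.07,0.3,0,-1],[0.05,0,0,0.07,0.3,0,-1],[0,0,0,0,0,0,-1],[0,0,0,0,0,0,0.3],[0,0,0,0,0,0,0.3],[0,0,0,0,0,0,0.3],[0,0,0,0,0,0,0.3],[0,0,0,0,0,0.6,0.3],[0,0,0,0,0,1,0.3],[0,0,0,0,0,1,0.3],[0,0,0,0,0,1,0.3],[0,0,0,0,0,1,0.3]],
])

```text
time: 71.0
tcp_pos: [0.5393, -0.0254, 0.1169]
orientation: [0.783, 0.622, -0.004, 0.003]
force: [0.1, 0.4, 0.0]
finger_gap: 0.647
```

Request:
carry_out([
  [[0,0,0,0,-0.3,1,0.3],[0,0,0,0,-0.8,1,0.3],[0,0,0,0,-1,1,0.3],[0,0,0,0,-1,0.8,0.3],[0,0,0,0,-1,0,0.3],[0,0,0,0,-1,0,0.3],[0,0,0,0,-1,0,0.3],[0,0,0,0,-0.5,0,0.3],[0,0,0,0,0,0,0.3],[0,0,0,0,0,0,0.3]],
])

```text
time: 72.0
tcp_pos: [0.5407, -0.1587, 0.2087]
orientation: [0.782, 0.624, 0.003, 0.007]
force: [-0.5, 0.4, -0.3]
finger_gap: 0.651
```

```bash
python3 go.py .5382 -.0293 .021 -12.3; python3 pin.py 33; python3 - <<'E'
from cups import *
z=np.load('pics/top33.npz'); x,N,c=cups('top',z['im'],z['d'],(.5757,.1313)); print(np.degrees(x[2])%60,x)
P=cloud('top',z['d']); hsv=cv2.cvtColor(z['im'],cv2.COLOR_RGB2HSV)
m=hsv[...,2]<60; k=np.zeros_like(m); k[190:210,253:280]=1; m&=k&(P[...,2]>.03)&(P[...,2]<.06); q=P[m][:,:2]-[.5757,.1313]; print('knob r',len(q),np.hypot(*q.T).min(),np.hypot(*q.T).max())
m=hsv[...,2]<60; k=np.zeros_like(m); k[165:185,165:185]=1; m&=k&(P[...,2]>.08); q=P[m][:,:2]-[.5757,.1313]; q=q.mean(0); print('lever',np.degrees(np.arctan2(q[1],q[0])))
z=np.load('pics/top0.npz');P=cloud('top',z['d']); hsv=cv2.cvtColor(z['im'],cv2.COLOR_RGB2HSV);m=hsv[...,2]<60;m&=k&(P[...,2]>.08); q=P[m][:,:2]-[.5757,.1313]; q=q.mean(0); print('lever0',np.degrees(np.arctan2(q[1],q[0])))
E
```

```text
t 72.0 tcp [ 0.5407 -0.1587  0.2087] F [-0.5  0.4 -0.3] gap 57.3 j7 0.1
shift units [-0.12  6.47 -9.39] turn units [0.056 0.091 0.069]
cap r 0.0803 ang 33.6 59
cap r 0.0765 ang 335.4 58
cap r 0.0798 ang 91.4 59
cap r 0.0801 ang 151.3 57
33.132875932774866 [0.57660938 0.13203402 0.57827778]
knob r 54 0.15307074900134962 0.17995486518230225
lever 73.00911178212048
lever0 73.12668561388043
```

View pics/top33z.png

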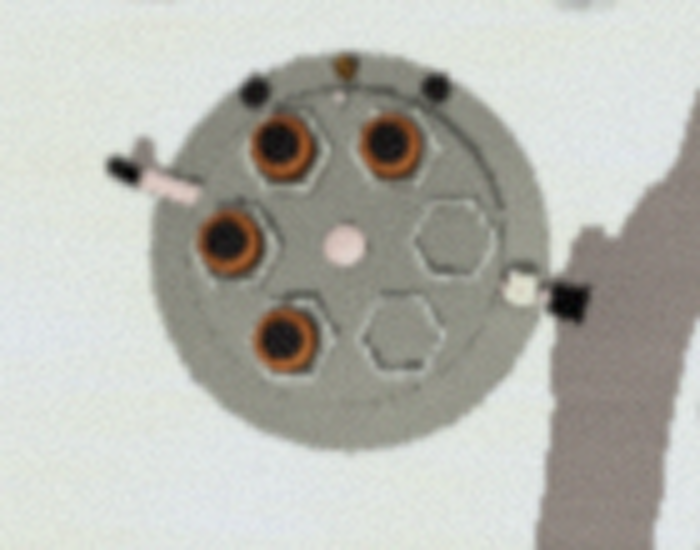

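View pics/scene33.png

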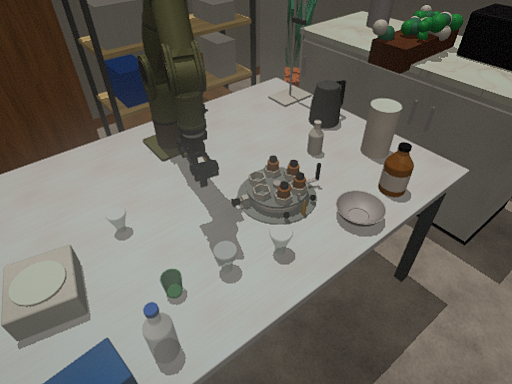

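```bash
python3 - <<'E'
from h import *
for n,box in(('scene',(190,215,222,246)),('top',(190,210,253,275))):
  for t in('0','33','19'):
    z=np.load(f'pics/{n}{t}.npz'); hsv=cv2.cvtColor(z['im'],cv2.COLOR_RGB2HSV); m=hsv[...,2]<50; s=m[box[0]:box[1],box[2]:box[3]]; v,u=np.where(s); print(n,t,len(u),u.mean()+box[2],v.mean()+box[0],u.min()+box[2],u.max()+box[2])
E
```

```text
scene 0 6 234.0 201.16666666666666 232 238
scene 33 12 235.25 201.66666666666666 232 239
scene 19 8 231.125 202.0 226 234
top 0 42 262.8095238095238 199.4047619047619 260 266
top 33 48 263.5833333333333 199.9375 260 267
top 19 46 268.9347826086956 201.3695652173913 266 272
```

Request:
carry_out([
  [[0,0,0,0,-1,0,0.3],[0,0,0,0,-1,0,0.3],[0,0,0,0,-1,0,0.3],[0,0,0,0,-1,0,0.3],[0,0,0,0,-1,0,0.3],[0,0,0,0,-0.5,0,0.3],[0,0,0,0,0,0,0.3],[0,0,0,0,0,0,0.3]],
])

```text
time: 72.9
tcp_pos: [0.5426, -0.2591, 0.207]
orientation: [0.776, 0.631, 0.004, 0.003]
force: [-0.3, 0.3, 0.3]
finger_gap: 0.648
```

```bash
python3 pin.py 34; python3 - <<'E'
from h import *
for n,box in(('scene',(190,215,222,246)),('top',(190,210,253,275))):
  for t in('0','34'):
   for th in(45,60):
    z=np.load(f'pics/{n}{t}.npz'); hsv=cv2.cvtColor(z['im'],cv2.COLOR_RGB2HSV); m=hsv[...,2]<th; s=m[box[0]:box[1],box[2]:box[3]]; v,u=np.where(s); print(n,t,th,len(u),u.mean()+box[2],v.mean()+box[0],u.min()+box[2],u.max()+box[2])
# bystanders: compare images
a=np.load('pics/top0.npz')['im'].astype(int);b=np.load('pics/top34.npz')['im'].astype(int)
E
```

```text
cap r 0.0803 ang 34.0 59
cap r 0.0764 ang 335.4 58
cap r 0.0799 ang 91.2 57
cap r 0.0801 ang 151.1 56
scene 0 45 1 232.0 199.0 232 232
scene 0 60 23 235.34782608695653 201.65217391304347 232 239
scene 34 45 1 232.0 200.0 232 232
scene 34 60 29 235.27586206896552 201.86206896551724 232 239
top 0 45 39 262.84615384615387 199.56410256410257 260 266
top 0 60 52 262.34615384615387 199.03846153846155 254 266
top 34 45 35 263.0857142857143 199.68571428571428 260 266
top 34 60 44 263.0 199.38636363636363 260 266
```

```bash
python3 -c "
from cell import ctrl
print(ctrl.close_job())"
```

```text
the job is handed in; nothing more can be done
None
```

I put the four amber bottles present into separate cups, pulled the knob fully out and worked five lever strokes (5 teeth). I then pushed the knob home and handed the job in at about 73 s. `close_job()` gave no verdict.

**Last checks:**
- **Bottles:** all four caps were 76–80 mm from the axis, where 78 is right. Cap heights of about 0.123 m, measured before the turn, showed the bottles sitting on the cup floors.
- **Turntable:** it had turned about 150.5°, by the fit to the cup rims. In the top view the pin stood in line with the pointed post.
- **Lever:** it was back at rest, at 73.0° against 73.1° at the start.
- **Knob:** it was back within about 1 mm of where it started, in both views.
- **Gripper:** it was open and clear of everything.
- **Other glassware:** it looked unmoved in the final scene view. I compared this by eye only.

**Disagreements:**
- **Cameras:** the two views differed by about 4 mm on absolute positions. I used their average, and the gripper closing on the bottles confirmed it.
- **Knob axis:** it came out about 4 mm off the estimate in x, and the grip centred itself on the knob.
- **Cap positions:** from the top view the caps appeared 2–4 mm off the cup centres before the turn. I put that down to camera bias, and it is inside the 6 mm limit.

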